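Pack the tins in twist-cap canisters and lock the carry rack

TASK

Pack the carry rack: first unlock it by sliding the black transport lock knob on its front edge fully to the right end stop (seen from the robot). Then stand every steel tin upright in a cup of its own and close each filled cup with one of the big caps, set down over the tin until its rim rests on the rack and then turned clockwise (seen from above) until its grip bar lines up with the row of cups; a cup without a tin may stay open. When all the filled cups are closed, slide the knob fully to its left end stop to lock the rack, and leave the mug, the pepper mill and the jar alone throughout.

Things in the scene. Friction and masses are not known exactly. Their poses are not given: they have to be found in the camera images.
- rack: fixed wooden carry rack on the worktop: a board 190 mm (x, away from the robot) by 320 mm (y, to the left) and 20 mm high, origin at the centre of its underside. Three cups in a row along its y, 105 mm apart, 35 mm towards +x of its middle; the transport lock's track lies along its y, 65 mm towards -x of its middle. Its place and yaw vary
- cup1 (a point): first cup, at the rack's +y end: point at the centre of its foot on the deck (20 mm above the worktop), axes as the rack. A fixed open grey cup, 52 mm across outside, 46 mm inside, rim 30 mm above the deck, inner floor 5 mm above the deck. Two lugs stick out from its wall on the sides that face along the row (66 mm across them, 11 to 18 mm above the deck)
- cup2 (a point): middle cup, like the first. To close any cup: lower a cap over it with the grip bar turned 45 to 125 degrees counter-clockwise (from above) from the rack's y axis, so that its lugs pass between those of the cup, till its rim is on the deck; then turn it clockwise till the bar is parallel to the rack's y axis. A stop ends the turn about 5 degrees beyond that
- cup3 (a point): last cup, at the rack's -y end, like the first. A cap lowered with its bar near the direction of the row stays perched on the cup's lugs about 17 mm too high, and must be lifted and turned
- tin1: open-topped steel inner tin, a hollow round shell 39 mm across, 60 mm tall, 0.12 kg; origin at the centre of its underside, z up its axis. Starts upright on the worktop beside the rack. All tins are alike; any tin may go in any cup. Only two or three of the three tins are there in any run
- tin2: another tin, exactly as tin1; may be absent
- tin3: another tin, exactly as tin1; may be absent
- cap1: big outer cap: hollow aluminium shell, open below, 81 mm across (75 mm inside), body 76 mm tall, with an upright black grip bar across its flat top (50 mm long, 14 mm wide, from 76 to 100 mm height). Origin at the centre of the open rim, x along the bar, z up. 0.18 kg. Starts mouth down on the worktop. All caps are alike, and the same either way round
- cap2: another cap, exactly as cap1. Inside each cap's rim, below the two ends of the bar, sit two small lugs (1 to 7 mm above the rim) that leave 61 mm between them; the play around the cup is 2 to 3 mm
- cap3: another cap, exactly as cap1. There are always three caps; when there are only two tins, one cap is spare and may stay where it is
- lock (a joint): travel of the transport lock knob along the rack's +y (to the robot's left), in m: 0 at its right end stop (unlocked), 0.100 at its left end stop (locked). It starts part way, between 0.03 and 0.07, resists with about 2 N and stays where it is left
- lock_top (a point): centre of the top of the transport lock knob: an upright black block 28 mm (rack's x) by 20 mm (rack's y), 40 mm tall, standing on an aluminium track 14 mm high and 40 mm wide on the rack's deck; the knob's top is 74.5 mm above the worktop
- mug: white mug, 80 mm across and 95 mm tall, beyond the rack; origin at the centre of its underside. Leave it alone
- mill: dark wooden pepper mill, 56 mm across and 165 mm tall, beyond the rack; origin at the centre of its underside. Leave it alone
- jar: amber glass jar with a steel lid, 72 mm across and 110 mm tall, to the right beyond the rack; origin at the centre of its underside. Leave it alone

How it is judged:
By the outcome, as a careful person would: the job done as asked, in the order asked, and still so for the second after the job is handed in, with the robot touching nothing.
Of tin1, tin2, tin3 only 2 to 3 are there at a start; the rules pass over those that are not, and their reading is None.
At some moment in a run one of tin1, tin2, tin3, cap1, cap2, cap3 may be knocked a few centimetres aside while the robot is not near it.
It also fails if it takes over 210 s, if anything falls off the work surface, if the arm or the gripper's body presses on something with over 40 N, if the wrist force passes 120 N, or if a joint passes its speed limit or range.

ROBOT

A 7-joint arm with a two-finger parallel gripper is mounted at the origin on the work surface. World frame = base frame: x ahead of the robot, y to its left, z up, the work surface at z = 0. Lengths are in m, angles in rad, forces in N, time in s.
With the tool pointing down it reaches from about 0.425 to 0.925 m from the base axis. Payload 6.8 kg.
Tool frame: the origin (TCP) lies at the very end of the fingers, on their centre line; the grasp point (between the pads) lies 19 mm behind it (bot.grip_depth is the distance from the TCP to the grasp point, in m); z points along the fingers, y is the direction in which the jaws open and shut (so a half turn about z gives the same grasp; the last joint's range is limited). The gripper opens to 85 mm and grips with 20 to 120 N. Pads are 22 mm wide; open, the fingers measure 114 mm over their backs; the gripper's body (76 mm by 85 mm) begins 54 mm behind the grasp point. The pads swing forward as they close: fully open they stand 13 mm farther back than shut.
Start: joints at [-1.246, 0.477, 0.022, 1.555, -0.011, 1.109, -0.083], TCP at [0.283, 0.613, 0.231] pointing down, gripper open.
Joint ranges: [-2.96, 2.96], [-0.34, 2.1], [-1.41, 1.46], [0.24, 2.44], [-1.37, 4.51], [0.17, 1.92], [-2.96, 2.96]. Speed limits (rad/s): [2.39, 2.39, 3.14, 3.14, 3.14, 3.14, 3.14].

INTERFACE

Orientations are given as a unit quaternion [w, x, y, z].
In Python, from station import bot gives the robot as it stands.
- The arm moves only by the tool step_arm, never from a script. Its argument "increments" is a list of rows, each a list of 7 numbers: the shift along the world's x, y, z in m, then the turn, a rotation vector about the world's x, y, z in degrees, then the gripper command: -1 is fully open, 1 is shut, values between are in proportion. In form: [[dx, dy, dz, rx, ry, rz, fingers], ...]. A call has 1 to 10 rows; each row is the pose to reach, as a shift and turn from the pose commanded when the call began; what a row does not reach only later rows make up. A row lasts 1/12 s, in which the tool goes at most 41.7 mm and 7.16 degrees, less where a joint would pass 70% of its speed; a pose out of reach is approached as far as the arm can. A call with a gripper value outside its range is refused whole. The fingers move at their own pace and stop on an object; "force" is the grip in N (left out, the last holds). Time passes only in rows, so rows that repeat a pose let the fingers close. It gives the time, the measured TCP pose, the force and the opening at its end, in the units of the state.
- bot.get_obs(): the state, without advancing time (a new reading comes with each control period).
- bot.read_camera(name): name is "side" or "top" or "wrist"; returns a dict with "color" (400x640x3 uint8, red, green, blue), "intrinsics" (3x3 intrinsics, pixels), "extrinsics" (4x4, takes a point from camera to world coordinates). Camera axes: x right, y up, looking along -z (the intrinsics and any distortion apply to the point x, -y, -z); pixel columns grow to the right and rows downward; lengths in m; the calibration is good to about 2 mm. A picture is of the moment at which its call begins. There is no depth.
- bot.hand_in(): hands the job in, once; it reports no verdict.
Trained networks look in the newest picture that a camera, given by its name, has taken for a name from the list of things; names that differ only in an ending like _2 or _b are one class to them, and where a whole thing is asked for, a point or a joint stands for the part that bears it (a point fixed in the world has none). Each returns a list of dicts, best first, with "conf" (0 to 1); they miss things now and then, are a little off and sometimes report something else, mostly with a low value. They report only what shows in the picture. A call takes as long as a camera call.
- bot.recognise(thing, camera): "location" ([column, row] as shares, 0 to 1, of the picture: columns of its width, rows of its height, amid what is visible of it).
- bot.place_of(thing, camera): "location" ([column, row] as shares, 0 to 1, of the picture: columns of its width, rows of its height: a listed point, or the origin of a listed thing).
The state is a dict: "t": time; "q": joint angles; "joint_vel": joint speeds; "joint_torque": joint torques, N m; "eef_pos": TCP position; "tool_rot": TCP orientation; "contact_force": force on the tool from outside, world axes, zero at the start; "torque": the same for the moment, N m; "gripper_width": opening from 0.0 (shut) to 1.0 (fully open).
Only numpy, scipy, OpenCV 4.12 (cv2) and the standard library are available. Lean on these libraries where they do the work, as an engineer would, in place of code of your own. Each camera call takes 0.05 s, during which the arm holds its last target.

## Working session

There is one attempt and no reset: what is moved stays moved. The work goes in short steps, Python scripts to look and compute and a tool call to move; the robot and the scene stay as the last step left them, time stands still between calls to the robot, and variables do not carry over. Pictures are saved under pics/ and viewed, and the job is handed in when it is done.

Besides the shell and the picture viewer there is one more tool, called after "Emit:" as name(argument=value, ...), one argument or row to a line, values as JSON. step_arm: Moves the arm, as the interface text tells. Its arguments: {"type":"object","properties":{"increments":{"type":"array","items":{"type":"array","items":{"type":"number"}}},"force":{"type":"number"}},"required":["increments"]}

```bash
ls; mkdir -p pics; cat > h.py <<'E'
import numpy as np, cv2
from station import bot
def cam(n): return bot.read_camera(n)
def ray(c,px):
    K=np.array(c["intrinsics"]);E=np.array(c["extrinsics"])
    p=np.linalg.solve(K,[px[0],px[1],1.]); d=E[:3,:3]@np.array([p[0],-p[1],-p[2]])
    return E[:3,3],d
def onz(c,px,z):
    o,d=ray(c,px); return o+d*(z-o[2])/d[2]
def proj(c,P):
    K=np.array(c["intrinsics"]);E=np.array(c["extrinsics"])
    q=E[:3,:3].T@(np.array(P)-E[:3,3]); u=K@np.array([q[0],-q[1],-q[2]]); return u[:2]/u[2]
def save(c,n): cv2.imwrite("pics/"+n,cv2.cvtColor(c["color"],cv2.COLOR_RGB2BGR))
def st():
    o=bot.get_obs(); print({k:np.round(o[k],4).tolist() for k in("t","eef_pos","tool_rot","contact_force","torque","gripper_width")})
def pl(thing,n,c,z,f=None):
    f=f or bot.place_of
    for r in f(thing,n):
        px=np.array(r["location"])*[640,400]; print(thing,n,round(r["conf"],2),px.round(1),onz(c,px,z).round(4))
E
python3 - <<'E'
from h import *
st()
for n in("top","side","wrist"):
    c=cam(n);save(c,n+"0.png");print(n,np.round(c["extrinsics"],3).tolist(),np.round(c["intrinsics"],1).tolist())
    if n!="wrist":
        for t,z in(("rack",0),("cup1",.02),("cup2",.02),("cup3",.02),("tin1",0),("cap1",0),("lock_top",.0745),("mug",0),("mill",0),("jar",0)): pl(t,n,c,z)
E
```

```text
pics
{'t': 0.0, 'eef_pos': [0.2828, 0.6122, 0.2303], 'tool_rot': [-0.0001, 0.2147, 0.9767, -0.0009], 'contact_force': [-1.5099, -0.6737, -0.8786], 'torque': [0.005, 0.0092, -0.0163], 'gripper_width': 0.9979}
top [[0.024, 0.993, -0.117, 0.429], [-1.0, 0.026, 0.009, -0.003], [0.012, 0.116, 0.993, 1.549], [0.0, 0.0, 0.0, 1.0]] [[484.1, 0.0, 315.0], [0.0, 484.1, 196.2], [0.0, 0.0, 1.0]]
rack top 0.73 [295.  220.8] [0.5299 0.0452 0.    ]
rack top 0.6 [294.6 215.3] [0.5474 0.0469 0.    ]
cup1 top 0.98 [326.8 213.1] [ 0.5556 -0.0554  0.02  ]
cup1 top 0.89 [290.8 214.7] [0.5476 0.0583 0.02  ]
cup1 top 0.88 [258.3 207.2] [0.5687 0.1619 0.02  ]
cup2 top 0.98 [326.8 213.1] [ 0.5556 -0.0554  0.02  ]
cup2 top 0.89 [290.8 214.7] [0.5476 0.0583 0.02  ]
cup2 top 0.88 [258.3 207.2] [0.5687 0.1619 0.02  ]
cup3 top 0.98 [326.8 213.1] [ 0.5556 -0.0554  0.02  ]
cup3 top 0.89 [290.8 214.7] [0.5476 0.0583 0.02  ]
cup3 top 0.88 [258.3 207.2] [0.5687 0.1619 0.02  ]
tin1 top 0.61 [441.9 213. ] [ 0.5668 -0.4268  0.    ]
tin1 top 0.52 [399.  240.4] [ 0.4755 -0.2886  0.    ]
cap1 top 0.95 [186.4 205.4] [0.5705 0
[... 1108 characters left out ...]
22.7 317.9] [ 0.4706 -0.3003  0.    ]
cap1 side 0.72 [236.3 187.3] [0.4574 0.2797 0.    ]
cap1 side 0.64 [252.1 161.4] [0.5574 0.4125 0.    ]
cap1 side 0.63 [276.1 176.7] [0.596  0.2842 0.    ]
lock_top side 0.73 [295.5 215.7] [ 0.5293 -0.0249  0.0745]
lock_top side 0.72 [260.5 210.8] [0.4537 0.0348 0.0745]
mug side 0.92 [337.7 178.3] [0.7768 0.1878 0.    ]
mill side 0.74 [409.9 258.9] [ 0.7604 -0.2307  0.    ]
mill side 0.59 [308.9 236.6] [ 0.5625 -0.038   0.    ]
jar side 0.56 [440.2 322.1] [ 0.699 -0.424  0.   ]
wrist [[0.419, -0.868, -0.268, 0.215], [0.908, 0.401, 0.123, 0.644], [0.0, -0.295, 0.956, 0.373], [0.0, 0.0, 0.0, 1.0]] [[299.7, 0.0, 324.8], [0.0, 299.7, 195.3], [0.0, 0.0, 1.0]]
```

View pics/top0.png

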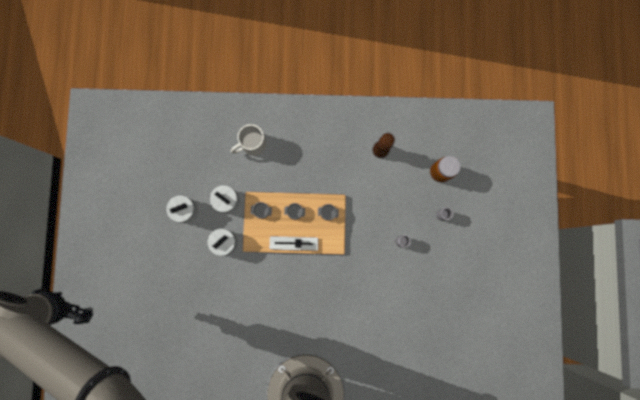

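View pics/side0.png

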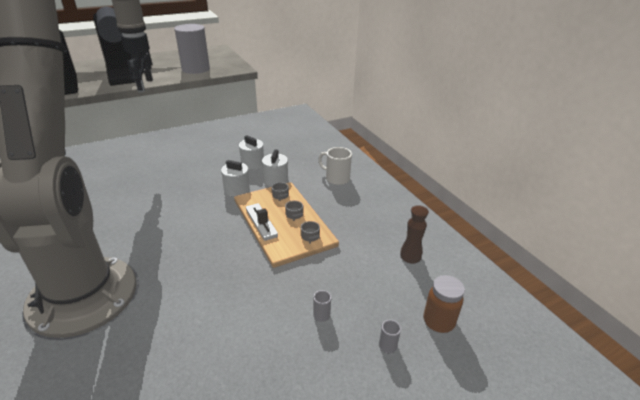

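View pics/wrist0.png

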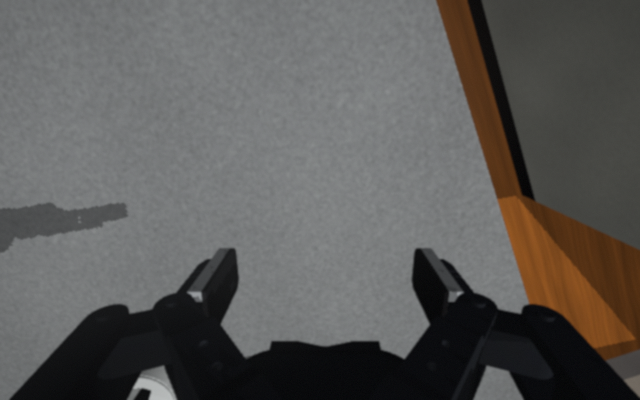

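Emit:
step_arm(
  increments=[
    [0.1,-0.28,0.08,0,0,12,-1],
    [0.2,-0.565,0.08,0,0,24.8,-1],
    [0.2,-0.565,0.08,0,0,24.8,-1],
    [0.2,-0.565,0.08,0,0,24.8,-1],
    [0.2,-0.565,0.08,0,0,24.8,-1],
    [0.2,-0.565,0.08,0,0,24.8,-1],
    [0.2,-0.565,0.08,0,0,24.8,-1],
    [0.2,-0.565,0.08,0,0,24.8,-1],
    [0.2,-0.565,0.08,0,0,24.8,-1],
    [0.2,-0.565,0.08,0,0,24.8,-1],
  ],
)

```text
t: 1.98
eef_pos: [0.4211, 0.222, 0.2888]
tool_rot: [0.0, -0.0, 1.0, 0.0]
contact_force: [1.8, 0.6, -0.2]
gripper_width: 1.0
```

Emit:
step_arm(
  increments=[
    [0,0,0,0,0,0,-1],
    [0,0,0,0,0,0,-1],
    [0,0,0,0,0,0,-1],
  ],
)

```text
t: 2.23
eef_pos: [0.4206, 0.2246, 0.2884]
tool_rot: [0.0, 0.0, 1.0, 0.0]
contact_force: [-0.3, 0.5, -0.4]
gripper_width: 1.002
```

```bash
python3 -c "
from h import *
st()"
```

```text
{'t': 2.2333, 'eef_pos': [0.4206, 0.2246, 0.2884], 'tool_rot': [0.0001, 0.0, 1.0, 0.0004], 'contact_force': [-0.3446, 0.5465, -0.3527], 'torque': [-0.0007, -0.0182, -0.0062], 'gripper_width': 1.002}
```

Emit:
step_arm(
  increments=[
    [0.06,-0.177,0.022,0,0,0,-1],
    [0.06,-0.177,0.022,0,0,0,-1],
    [0.06,-0.177,0.022,0,0,0,-1],
    [0.06,-0.177,0.022,0,0,0,-1],
    [0.06,-0.177,0.022,0,0,0,-1],
    [0.06,-0.177,0.022,0,0,0,-1],
    [0.06,-0.177,0.022,0,0,0,-1],
    [0.06,-0.177,0.022,0,0,0,-1],
  ],
)

```text
t: 2.9
eef_pos: [0.4804, 0.0494, 0.3098]
tool_rot: [-0.0, -0.002, 1.0, 0.0]
contact_force: [0.2, 0.3, -0.3]
gripper_width: 1.0
```

```bash
python3 - <<'E'
from h import *
st()
c=cam("wrist");save(c,"w1.png")
for t,z in(("rack",0),("cup1",.02),("cap1",0),("lock_top",.0745)): pl(t,"wrist",c,z)
E
```

```text
{'t': 2.9, 'eef_pos': [0.4804, 0.0494, 0.3098], 'tool_rot': [-0.0004, -0.0017, 1.0, 0.0002], 'contact_force': [0.1594, 0.324, -0.2923], 'torque': [0.0201, -0.0133, -0.0472], 'gripper_width': 1.0002}
rack wrist 0.59 [322.7 181.9] [0.5225 0.0465 0.    ]
cup1 wrist 0.87 [252.1 205.8] [ 0.5552 -0.0608  0.02  ]
cup1 wrist 0.61 [321.6 209.1] [0.5602 0.045  0.02  ]
cup1 wrist 0.56 [393.1 211.1] [0.5631 0.1544 0.02  ]
cap1 wrist 0.81 [544.5 202.2] [0.5546 0.3987 0.    ]
cap1 wrist 0.74 [472.4 138.4] [0.4549 0.2693 0.    ]
cap1 wrist 0.62 [458.9 221.3] [0.5877 0.2671 0.    ]
lock_top wrist 0.83 [311.5 148. ] [0.4593 0.0328 0.0745]
```

View pics/w1.png

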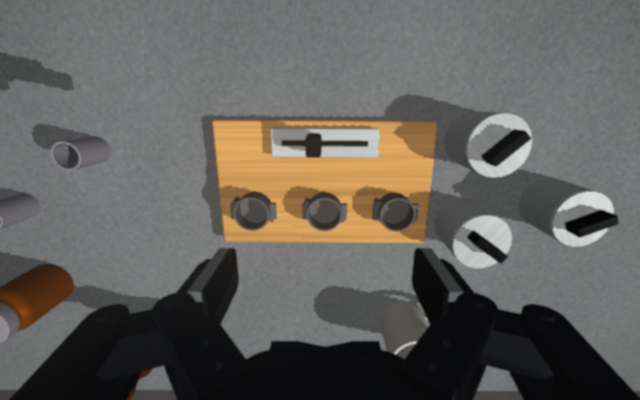

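```bash
cat >> h.py <<'E'
def rackfit(n,c):
    hsv=cv2.cvtColor(c["color"],cv2.COLOR_RGB2HSV)
    m=cv2.inRange(hsv,(10,90,60),(25,255,255))
    nl,lab,s,_=cv2.connectedComponentsWithStats(cv2.morphologyEx(m,cv2.MORPH_CLOSE,np.ones((5,5))))
    pc=proj(c,[.50,.05,.02]); 
    if n=="wrist" or 1:
        i=lab[int(pc[1]),int(pc[0])]
    cn=max(cv2.findContours((lab==i).astype(np.uint8),cv2.RETR_EXTERNAL,cv2.CHAIN_APPROX_NONE)[0],key=cv2.contourArea)[:,0]
    w=np.array([onz(c,p,.02)[:2] for p in cn.astype(float)],np.float32)
    r=cv2.minAreaRect(w*1000); print(n,r); print(cv2.boxPoints(r).round(1).tolist())
    ap=cv2.approxPolyDP(cn.reshape(-1,1,2),8,True)[:,0]; print([onz(c,p,.02)[:2].round(4).tolist() for p in ap.astype(float)])
E
python3 - <<'E'
from h import *
for n in("wrist","top","side"):
    c=cam(n); rackfit(n,c)
c=cam("top");save(c,"top1.png")
for t,z in(("cup1",.02),("lock_top",.0745)): pl(t,"top",c,z)
c=cam("side")
for t,z in(("cup1",.02),("lock_top",.0745)): pl(t,"side",c,z)
E
```

```text
wrist ((521.4727783203125, 49.02014923095703), (317.4670715332031, 188.74110412597656), 89.8935775756836)
[[426.79998779296875, -109.5], [615.5, -109.9000015258789], [616.0999755859375, 207.60000610351562], [427.3999938964844, 207.89999389648438]]
[[0.43, -0.1081], [0.6143, -0.1073], [0.6136, 0.2056], [0.4292, 0.204]]
top ((459.03021240234375, -131.703857421875), (970.5465087890625, 1839.7437744140625), 0.07734664529561996)
[[-27.5, 787.5], [-25.0, -1052.199951171875], [945.5, -1050.9000244140625], [943.0999755859375, 788.7999877929688]]
[[0.9381, 0.7866], [-0.0275, 0.7844], [0.0102, -1.0216], [0.5618, -1.0514], [0.5266, -0.7907], [0.9423, -0.7885]]
side ((519.7320556640625, 42.27519226074219), (328.1612548828125, 189.4677734375), 89.90106201171875)
[[424.70001220703125, -121.5999984741211], [614.2000122070312, -122.0], [614.7000122070312, 206.1999969482422], [425.29998779296875, 206.5]]
[[0.6136, 0.2001], [0.5549, 0.1256], [0.5433, 0.202], [0.4306, 0.2018], [0.4262, -0.1174], [0.6059, -0.1175]]
cup1 top 0.96 [293.2 213.3] [0.5521 0.0509 0.02  ]
cup1 top 0.66 [327.2 212.6] [ 0.5571 -0.0566  0.02  ]
cup1 top 0.57 [258.1 209.4] [0.5617 0.1623 0.02  ]
cup1 top 0.42 [222.6 241.2] [0.4588 0.2698 0.02  ]
cup1 side 0.86 [277.9 193.3] [0.5544 0.1646 0.02  ]
cup1 side 0.72 [308.7 233.1] [ 0.5581 -0.0456  0.02  ]
lock_top side 0.65 [262.5 207.5] [0.4638 0.0462 0.0745]
```

Emit:
step_arm(
  increments=[
    [-0.024,-0.0154,-0.14,0,0,0,-1],
    [-0.024,-0.0154,-0.14,0,0,0,-1],
    [-0.024,-0.0154,-0.14,0,0,0,-1],
    [-0.024,-0.0154,-0.14,0,0,0,-1],
    [-0.024,-0.0154,-0.14,0,0,0,-1],
    [-0.024,-0.0154,-0.14,0,0,0,-1],
  ],
)

```text
t: 4.1
eef_pos: [0.4566, 0.0315, 0.1701]
tool_rot: [-0.001, 0.0, 1.0, -0.0]
contact_force: [0.1, 0.0, -0.3]
gripper_width: 1.001
```

```bash
python3 - <<'E'
from h import *
st()
c=cam("wrist");save(c,"w2.png")
for t,z in(("cup1",.02),("lock_top",.0745)): pl(t,"wrist",c,z)
print(proj(c,[.4565,.034,.0745]))
for y in(.049+.105,.049,.049-.105):print(proj(c,[.5565,y,.05]))
E
```

```text
{'t': 4.1, 'eef_pos': [0.4566, 0.0315, 0.1701], 'tool_rot': [-0.0006, 0.0002, 1.0, -0.0003], 'contact_force': [0.0884, 0.0022, -0.2819], 'torque': [-0.0163, -0.0292, -0.017], 'gripper_width': 1.0007}
cup1 wrist 0.79 [434.  270.2] [0.5577 0.1518 0.02  ]
cup1 wrist 0.78 [341.2 270.3] [0.5578 0.0495 0.02  ]
lock_top wrist 0.9 [325.7 199.7] [0.4584 0.0322 0.0745]
[327.8412296  197.55340276]
[446.67783356 285.04098064]
[342.25739965 285.05977639]
[237.85353359 285.07856915]
```

View pics/w2.png

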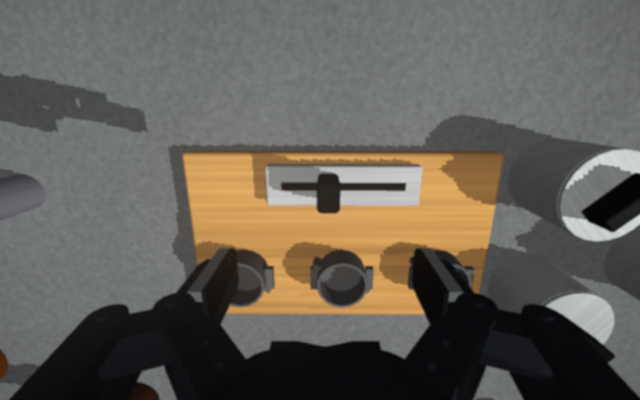

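Emit:
step_arm(
  increments=[
    [0.002,0.001,-0.04,0,0,0,-1],
    [0.002,0.001,-0.08,0,0,0,-1],
    [0.002,0.001,-0.122,0,0,0,-1],
    [0.002,0.001,-0.122,0,0,0,-1],
    [0.002,0.001,-0.122,0,0,0,-1],
    [0.002,0.001,-0.122,0,0,0,-1],
  ],
)

```text
t: 4.75
eef_pos: [0.4608, 0.033, 0.0505]
tool_rot: [0.002, 0.0, 1.0, 0.0]
contact_force: [0.2, -1.0, 0.1]
gripper_width: 1.002
```

Emit:
step_arm(
  force=30,
  increments=[
    [0,0,0,0,0,0,1],
    [0,0,0,0,0,0,1],
    [0,0,0,0,0,0,1],
    [0,0,0,0,0,0,1],
    [0,0,0,0,0,0,1],
    [0,0,0,0,0,0,1],
    [0,0,0,0,0,0,1],
    [0,0,0,0,0,0,1],
  ],
)

```text
t: 5.42
eef_pos: [0.4592, 0.0328, 0.0489]
tool_rot: [0.0, 0.0, 1.0, 0.0]
contact_force: [-2.0, 0.1, 9.3]
gripper_width: 0.225
```

```bash
python3 - <<'E'
from h import *
st()
c=cam("wrist");save(c,"w3.png")
E
```

```text
{'t': 5.4167, 'eef_pos': [0.4592, 0.0328, 0.0489], 'tool_rot': [0.0004, 0.0001, 1.0, 0.0003], 'contact_force': [-1.9605, 0.0712, 9.3247], 'torque': [0.0977, 0.4179, -0.0416], 'gripper_width': 0.225}
```

View pics/w3.png

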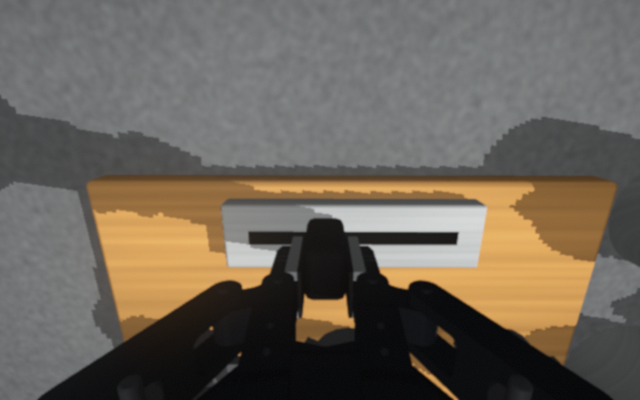

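Emit:
step_arm(
  increments=[
    [0,-0.008,0,0,0,0,1],
    [0,-0.016,0,0,0,0,1],
    [0,-0.024,0,0,0,0,1],
    [0,-0.03,0,0,0,0,1],
    [0,-0.03,0,0,0,0,1],
    [0,-0.03,0,0,0,0,1],
  ],
)

```text
t: 5.97
eef_pos: [0.4591, 0.0018, 0.0489]
tool_rot: [0.0, 0.001, 1.0, -0.0]
contact_force: [-2.0, -2.0, 9.9]
gripper_width: 0.227
```

Emit:
step_arm(
  increments=[
    [0,-0.003,0,0,0,0,1],
    [0,-0.006,0,0,0,0,1],
    [0,-0.006,0,0,0,0,1],
    [0,-0.006,0,0,0,0,1],
  ],
)

```text
t: 6.3
eef_pos: [0.4591, -0.0012, 0.0489]
tool_rot: [0.0, -0.001, 1.0, 0.001]
contact_force: [-2.3, 6.4, 9.4]
gripper_width: 0.229
```

```bash
python3 - <<'E'
from h import *
st()
c=cam("wrist");save(c,"w4.png")
E
```

```text
{'t': 6.3, 'eef_pos': [0.4591, -0.0012, 0.0489], 'tool_rot': [0.0001, -0.0006, 1.0, 0.0013], 'contact_force': [-2.2669, 6.4033, 9.3522], 'torque': [1.4864, 0.5388, -0.0867], 'gripper_width': 0.2288}
```

View pics/w4.png

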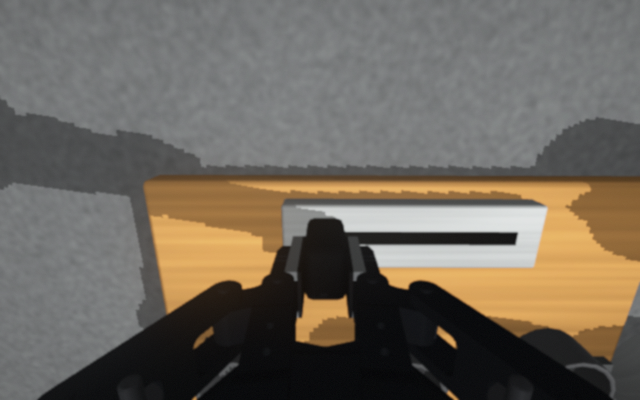

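Emit:
step_arm(
  increments=[
    [0,-0.004,0,0,0,0,1],
    [0,-0.004,0,0,0,0,1],
    [0,-0.004,0,0,0,0,1],
  ],
)

```text
t: 6.6
eef_pos: [0.4591, -0.0015, 0.0489]
tool_rot: [-0.0, -0.002, 1.0, 0.003]
contact_force: [-2.7, 18.3, 9.6]
gripper_width: 0.23
```

Emit:
step_arm(
  increments=[
    [0,0.005,0,0,0,0,1],
    [0,0.006,0,0,0,0,-0.3],
    [0,0.006,0,0,0,0,-0.3],
    [0,0.006,0,0,0,0,-0.3],
    [0,0.006,0.04,0,0,0,-0.3],
    [0,0.006,0.08,0,0,0,-0.3],
    [0,0.006,0.12,0,0,0,-0.3],
    [0,0.006,0.12,0,0,0,-0.3],
    [0,0.006,0.12,0,0,0,-0.3],
  ],
)

```text
t: 7.35
eef_pos: [0.4603, -0.0016, 0.1702]
tool_rot: [0.002, 0.0, 1.0, 0.001]
contact_force: [-0.0, 0.3, 0.3]
gripper_width: 0.651
```

```bash
python3 - <<'E'
from h import *
st()
c=cam("wrist");save(c,"w5.png");pl("lock_top","wrist",c,.0745)
c=cam("top");save(c,"t5.png")
pl("tin1","top",c,0)
c=cam("side");pl("tin1","side",c,0)
E
```

```text
{'t': 7.35, 'eef_pos': [0.4603, -0.0016, 0.1702], 'tool_rot': [0.0025, 0.0004, 1.0, 0.0006], 'contact_force': [-0.0113, 0.311, 0.3007], 'torque': [0.0155, 0.0337, -0.006], 'gripper_width': 0.6509}
lock_top wrist 0.78 [325.5 193.1] [ 0.457  -0.0009  0.0745]
tin1 top 0.56 [440.2 212.7] [ 0.5677 -0.4212  0.    ]
tin1 top 0.48 [403.5 240.8] [ 0.4746 -0.3032  0.    ]
tin1 side 0.82 [322.5 315.9] [ 0.4727 -0.2952  0.    ]
tin1 side 0.8 [392.3 345.4] [ 0.5692 -0.4272 -0.    ]
```

View pics/w5.png

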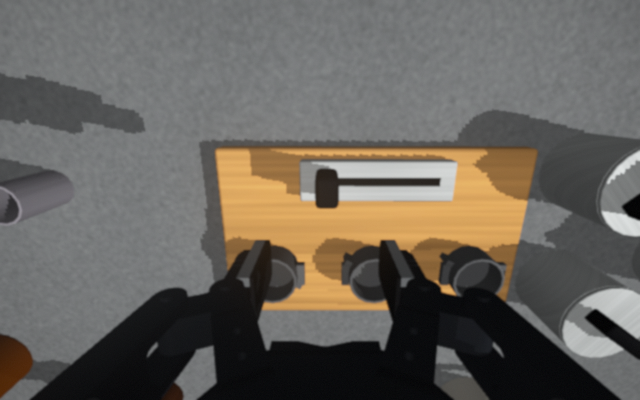

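Emit:
step_arm(
  increments=[
    [0.013,-0.29,0.0,0,0,0,-1],
    [0.013,-0.29,0.0,0,0,0,-1],
    [0.013,-0.29,0.0,0,0,0,-1],
    [0.013,-0.29,0.0,0,0,0,-1],
    [0.013,-0.29,0.0,0,0,0,-1],
    [0.013,-0.29,0.0,0,0,0,-1],
    [0.013,-0.29,0.0,0,0,0,-1],
    [0.013,-0.29,0.0,0,0,0,-1],
    [0.013,-0.29,0.0,0,0,0,-1],
    [0.013,-0.29,0.0,0,0,0,-1],
  ],
)

```text
t: 8.48
eef_pos: [0.4712, -0.2908, 0.167]
tool_rot: [-0.001, 0.0, 1.0, 0.001]
contact_force: [0.4, 0.9, -0.6]
gripper_width: 0.997
```

```bash
python3 - <<'E'
from h import *
st()
c=cam("wrist");save(c,"w6.png");pl("tin1","wrist",c,0)
for r in bot.recognise("tin1","wrist"): print(r)
E
```

```text
{'t': 8.4833, 'eef_pos': [0.4712, -0.2908, 0.167], 'tool_rot': [-0.0011, 0.0002, 1.0, 0.0005], 'contact_force': [0.4094, 0.8791, -0.5536], 'torque': [-0.0017, 0.0053, 0.0232], 'gripper_width': 0.9972}
tin1 wrist 0.64 [210.5 256.3] [ 0.564  -0.4218  0.    ]
tin1 wrist 0.56 [323.6 175.6] [ 0.4691 -0.2918  0.    ]
{'location': [0.5086, 0.4758], 'conf': 0.92}
{'location': [0.2992, 0.6562], 'conf': 0.8}
```

View pics/w6.png

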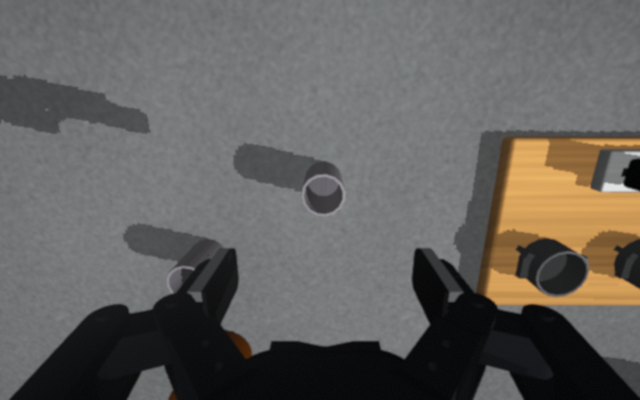

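```bash
python3 - <<'E'
from h import *
c=cam("wrist")
print(onz(c,(323.5,194.5),.06), onz(c,(561,273),.05))
st()
E
```

```text
[ 0.47292473 -0.29043735  0.06      ] [ 0.55624519 -0.05652104  0.05      ]
{'t': 8.6833, 'eef_pos': [0.4721, -0.2896, 0.1679], 'tool_rot': [-0.0002, -0.0013, 1.0, 0.0005], 'contact_force': [0.5966, -0.1777, 0.2898], 'torque': [0.0028, -0.0013, 0.0426], 'gripper_width': 0.9967}
```

Emit:
step_arm(
  increments=[
    [0.001,-0.001,-0.04,0,0,0,-1],
    [0.001,-0.001,-0.08,0,0,0,-1],
    [0.001,-0.001,-0.11,0,0,0,-1],
    [0.001,-0.001,-0.138,0,0,0,-1],
    [0.001,-0.001,-0.138,0,0,0,-1],
    [0.001,-0.001,-0.138,0,0,0,-1],
  ],
)

```text
t: 9.18
eef_pos: [0.4721, -0.2912, 0.0295]
tool_rot: [-0.001, -0.001, 1.0, 0.001]
contact_force: [0.5, -0.4, 0.2]
gripper_width: 0.999
```

Emit:
step_arm(
  force=30,
  increments=[
    [0,0,0,0,0,0,0.6],
    [0,0,0,0,0,0,0.6],
    [0,0,0,0,0,0,0.6],
    [0,0,0,0,0,0,0.6],
    [0,0,0,0,0,0,0.6],
    [0,0,0,0,0,0,0.6],
    [0,0,0,0,0,0,0.6],
  ],
)

```text
t: 9.77
eef_pos: [0.4738, -0.2927, 0.0318]
tool_rot: [0.001, 0.0, 1.0, -0.0]
contact_force: [-2.1, 0.5, 7.9]
gripper_width: 0.459
```

```bash
python3 - <<'E'
from h import *
c=cam("wrist");save(c,"w7.png")
st()
E
```

```text
{'t': 9.8167, 'eef_pos': [0.4738, -0.2927, 0.0319], 'tool_rot': [0.0013, 0.0, 1.0, -0.0002], 'contact_force': [-1.671, 2.0706, 9.03], 'torque': [0.3228, 0.255, -0.05], 'gripper_width': 0.4511}
```

View pics/w7.png

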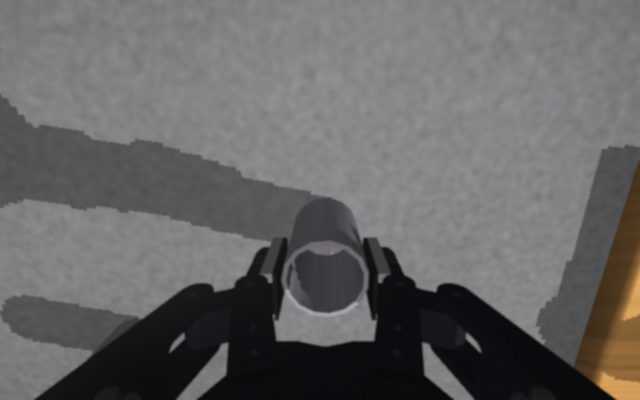

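Emit:
step_arm(
  increments=[
    [0,0,0.03,0,0,0,1],
    [0,0,0.06,0,0,0,1],
    [0,0,0.1,0,0,0,1],
    [0.083,0.236,0.1,0,0,0,1],
    [0.083,0.236,0.1,0,0,0,1],
    [0.083,0.236,0.1,0,0,0,1],
    [0.083,0.236,0.1,0,0,0,1],
    [0.083,0.236,0.1,0,0,0,1],
    [0.083,0.236,0.1,0,0,0,1],
    [0.083,0.236,0.1,0,0,0,1],
  ],
)

```text
t: 10.65
eef_pos: [0.5589, -0.0454, 0.1306]
tool_rot: [0.001, -0.006, 1.0, 0.003]
contact_force: [1.1, 1.7, -1.8]
gripper_width: 0.456
```

Emit:
step_arm(
  increments=[
    [0,0,0,0,0,0,1],
    [0,0,0,0,0,0,1],
    [0,0,0,0,0,0,1],
  ],
)

```text
t: 10.9
eef_pos: [0.5552, -0.0581, 0.1305]
tool_rot: [-0.0, 0.001, 1.0, -0.0]
contact_force: [-0.2, -0.1, -1.5]
gripper_width: 0.456
```

```bash
python3 - <<'E'
from h import *
c=cam("wrist");save(c,"w8.png")
st()
E
```

```text
{'t': 10.95, 'eef_pos': [0.5552, -0.0583, 0.1304], 'tool_rot': [-0.0, 0.0014, 1.0, -0.0003], 'contact_force': [0.5577, 0.6837, -0.5613], 'torque': [-0.0231, -0.0196, 0.0105], 'gripper_width': 0.452}
```

View pics/w8.png

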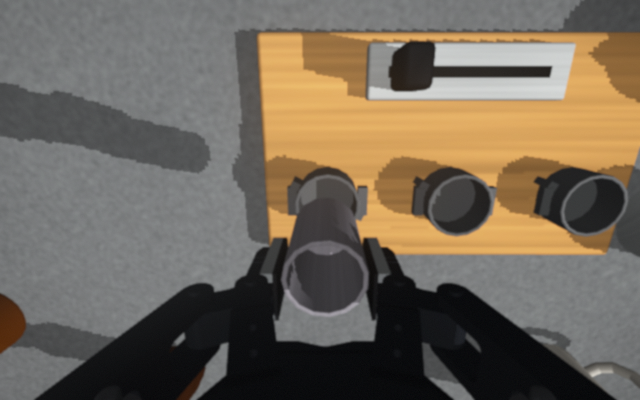

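```bash
python3 - <<'E'
from h import *
c=cam("wrist")
print(onz(c,(459,202),.05), onz(c,(593.5,205),.05))
T=bot.get_obs()["eef_pos"]
# tin top ring predicted
for dx in(-.004,0,.004): print(dx,proj(c,[T[0]+dx,T[1],T[2]-.030+.06]), proj(c,[T[0]+dx,T[1],T[2]-.030]))
print(proj(c,[.5562,-.0565,.05]))
E
```

```text
[0.55430866 0.0463399  0.05      ] [0.55707635 0.15186967 0.05      ]
-0.004 [324.93186326 277.8796272 ] [324.90823951 223.57434503]
0 [324.95721506 286.02639768] [324.92592556 229.55380929]
0.004 [324.9821065  294.02522921] [324.94338882 235.45795429]
[327.14623935 204.64288169]
```

```bash
python3 - <<'E'
from h import *
c=cam("wrist")
T=np.array(bot.get_obs()["eef_pos"])
print(T)
a=np.linspace(0,2*np.pi,60)
for dx in(-.004,-.002,0):
    P=np.array([proj(c,[T[0]+dx+.0195*np.cos(t),T[1]+.0195*np.sin(t),T[2]+.028]) for t in a]); print(dx,P.min(0),P.max(0))
P=np.array([proj(c,[.5562+.026*np.cos(t),-.0565+.026*np.sin(t),.05]) for t in a]); print(P.min(0),P.max(0))
g=cv2.cvtColor(c["color"],cv2.COLOR_RGB2BGR)[150:330,240:420]; cv2.imwrite("pics/w8z.png",cv2.resize(g,None,fx=3.3,fy=3.3,interpolation=cv2.INTER_CUBIC))
E
```

```text
[ 0.55531299 -0.05804426  0.13034457]
-0.004 [280.04106501 233.9306593 ] [370.45649512 313.24738975]
-0.002 [280.25768183 238.35779887] [370.26256461 316.95531246]
0 [280.47234062 242.74312397] [370.07038755 320.63116516]
[293.78302833 172.10618726] [360.31516773 235.06461596]
```

View pics/w8z.png

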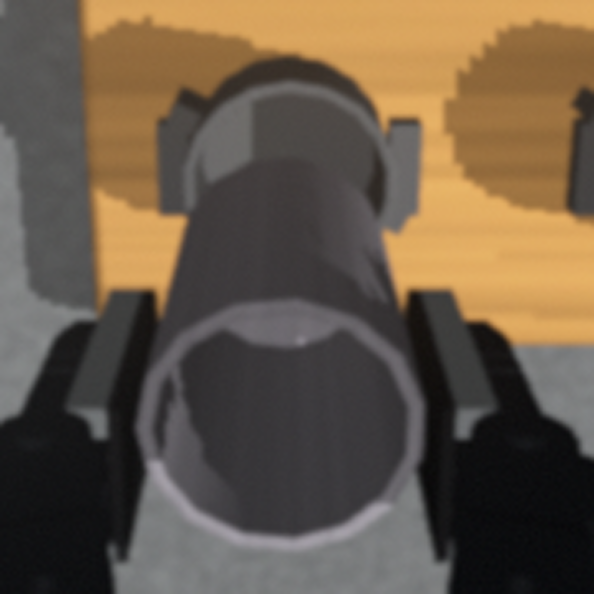

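Emit:
step_arm(
  increments=[
    [0.002,0.0015,-0.02,0,0,0,1],
    [0.002,0.0015,-0.04,0,0,0,1],
    [0.002,0.0015,-0.052,0,0,0,1],
    [0.002,0.0015,-0.058,0,0,0,1],
    [0.002,0.0015,-0.062,0,0,0,1],
    [0.002,0.0015,-0.066,0,0,0,1],
    [0.002,0.0015,-0.066,0,0,0,1],
  ],
)

```text
t: 11.63
eef_pos: [0.5577, -0.0551, 0.064]
tool_rot: [-0.0, 0.0, 1.0, 0.0]
contact_force: [0.0, 1.3, -0.7]
gripper_width: 0.454
```

```bash
python3 - <<'E'
from h import *
c=cam("wrist");save(c,"w9.png")
st()
E
```

```text
{'t': 11.6833, 'eef_pos': [0.5579, -0.055, 0.0644], 'tool_rot': [0.0001, 0.0001, 1.0, 0.0], 'contact_force': [0.2927, -1.1032, -0.718], 'torque': [0.0504, -0.0038, 0.0145], 'gripper_width': 0.4547}
```

View pics/w9.png

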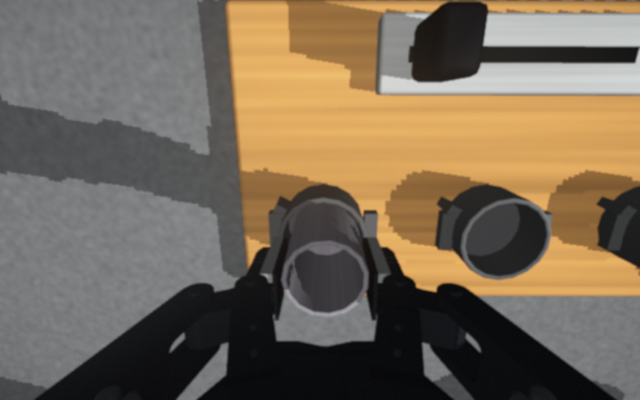

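Emit:
step_arm(
  increments=[
    [0,-0.001,-0.003,0,0,0,1],
    [0,-0.001,-0.006,0,0,0,1],
    [0,-0.001,-0.007,0,0,0,1],
    [0,-0.001,-0.007,0,0,0,1],
  ],
)

```text
t: 12.02
eef_pos: [0.5577, -0.0559, 0.0571]
tool_rot: [-0.0, -0.0, 1.0, 0.0]
contact_force: [-0.2, -0.4, -1.5]
gripper_width: 0.448
```

Emit:
step_arm(
  increments=[
    [0,0,0,0,0,0,0.0],
    [0,0,0,0,0,0,-0.2],
    [0,0,0,0,0,0,-0.2],
    [0,0,0,0,0,0,-0.2],
    [0,0,0.03,0,0,0,-0.2],
    [0,0,0.07,0,0,0,-0.2],
    [0,0,0.11,0,0,0,-0.2],
    [0,0,0.11,0,0,0,-0.2],
    [0,0,0.11,0,0,0,-0.2],
  ],
)

```text
t: 12.77
eef_pos: [0.5596, -0.056, 0.1699]
tool_rot: [0.003, 0.0, 1.0, 0.0]
contact_force: [-0.1, 0.2, -0.3]
gripper_width: 0.601
```

```bash
python3 - <<'E'
from h import *
c=cam("wrist");save(c,"w10.png")
st()
pl("tin1","wrist",c,0)
c=cam("side"); pl("tin1","side",c,0)
E
```

```text
{'t': 12.8167, 'eef_pos': [0.5582, -0.0557, 0.168], 'tool_rot': [0.001, -0.0001, 1.0, 0.0003], 'contact_force': [-0.4284, -0.5601, -0.8574], 'torque': [0.0104, 0.0146, 0.0065], 'gripper_width': 0.5951}
tin1 wrist 0.56 [327.7 177.1] [ 0.5612 -0.0527  0.    ]
tin1 side 0.73 [312.9 235.5] [ 0.5744 -0.0385  0.    ]
tin1 side 0.58 [387.7 345.2] [ 0.5608 -0.4225  0.    ]
tin1 side 0.32 [276.7 175.6] [0.6002 0.2896 0.    ]
```

View pics/w10.png

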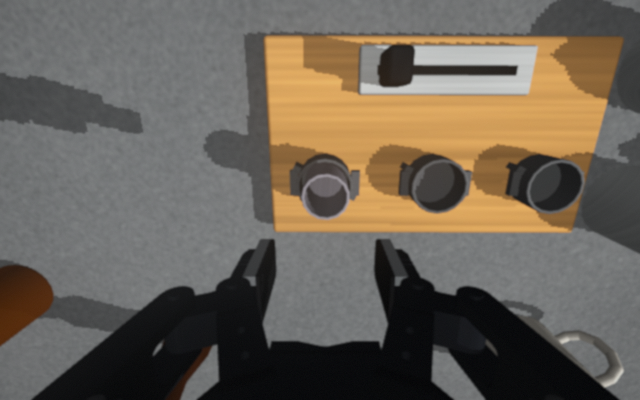

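Emit:
step_arm(
  increments=[
    [0.006,-0.367,0,0,0,0,-1],
    [0.006,-0.367,0,0,0,0,-1],
    [0.006,-0.367,0,0,0,0,-1],
    [0.006,-0.367,0,0,0,0,-1],
    [0.006,-0.367,0,0,0,0,-1],
    [0.006,-0.367,0,0,0,0,-1],
    [0.006,-0.367,0,0,0,0,-1],
    [0.006,-0.367,0,0,0,0,-1],
    [0.006,-0.367,0,0,0,0,-1],
    [0.006,-0.367,0,0,0,0,-1],
  ],
)

```text
t: 13.8
eef_pos: [0.5594, -0.432, 0.1656]
tool_rot: [-0.002, 0.005, 1.0, -0.002]
contact_force: [-1.6, -0.8, 0.2]
gripper_width: 0.998
```

Emit:
step_arm(
  increments=[
    [0,0,0,0,0,0,-1],
    [0,0,0,0,0,0,-1],
  ],
)

```text
t: 13.97
eef_pos: [0.5633, -0.4219, 0.1654]
tool_rot: [-0.001, 0.0, 1.0, 0.001]
contact_force: [0.1, 0.6, -0.4]
gripper_width: 1.001
```

```bash
python3 - <<'E'
from h import *
c=cam("wrist");save(c,"w11.png")
st()
pl("tin1","wrist",c,0)
E
```

```text
{'t': 14.0167, 'eef_pos': [0.5639, -0.421, 0.1657], 'tool_rot': [-0.0008, -0.0007, 1.0, 0.0012], 'contact_force': [-0.6388, -0.0066, -1.4069], 'torque': [-0.0473, -0.0679, -0.0144], 'gripper_width': 1.0016}
tin1 wrist 0.83 [324.6 178.2] [ 0.5637 -0.4216  0.    ]
```

View pics/w11.png

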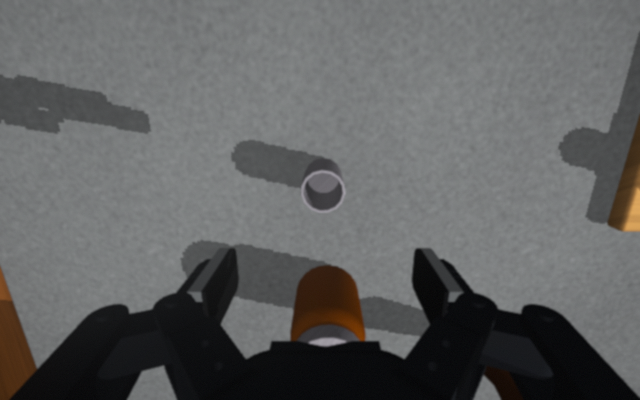

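Emit:
step_arm(
  increments=[
    [-0.001,-0.001,-0.04,0,0,0,-1],
    [-0.001,-0.001,-0.08,0,0,0,-1],
    [-0.001,-0.001,-0.11,0,0,0,-1],
    [-0.001,-0.001,-0.135,0,0,0,-1],
    [-0.001,-0.001,-0.135,0,0,0,-1],
    [-0.001,-0.001,-0.135,0,0,0,-1],
  ],
)

```text
t: 14.57
eef_pos: [0.5627, -0.4217, 0.0312]
tool_rot: [-0.001, -0.001, 1.0, 0.001]
contact_force: [0.1, 0.1, 0.8]
gripper_width: 0.997
```

Emit:
step_arm(
  force=30,
  increments=[
    [0,0,0,0,0,0,0.6],
    [0,0,0,0,0,0,0.6],
    [0,0,0,0,0,0,0.6],
    [0,0,0,0,0,0,0.6],
    [0,0,0,0,0,0,0.6],
    [0,0,0,0,0,0,0.6],
    [0,0,0,0,0,0,0.6],
  ],
)

```text
t: 15.15
eef_pos: [0.5637, -0.4244, 0.0341]
tool_rot: [0.001, -0.0, 1.0, -0.0]
contact_force: [-0.8, 0.9, 5.9]
gripper_width: 0.451
```

Emit:
step_arm(
  increments=[
    [0,0,0.03,0,0,0,1],
    [0,0,0.06,0,0,0,1],
    [0,0,0.1,0,0,0,1],
    [0,0.3,0.1,0,0,0,1],
    [0,0.3,0.1,0,0,0,1],
    [0,0.3,0.1,0,0,0,1],
    [0,0.3,0.1,0,0,0,1],
    [0,0.3,0.1,0,0,0,1],
    [0,0.3,0.1,0,0,0,1],
    [0,0.3,0.1,0,0,0,1],
  ],
)

```text
t: 15.98
eef_pos: [0.5625, -0.1303, 0.1328]
tool_rot: [0.0, 0.0, 1.0, 0.0]
contact_force: [0.9, -0.7, -1.2]
gripper_width: 0.447
```

Emit:
step_arm(
  increments=[
    [-0.005,0.275,0.005,0,0,0,1],
    [-0.005,0.275,0.005,0,0,0,1],
    [-0.005,0.275,0.005,0,0,0,1],
    [-0.005,0.275,0.005,0,0,0,1],
    [-0.005,0.275,0.005,0,0,0,1],
    [-0.005,0.275,0.005,0,0,0,1],
    [-0.005,0.275,0.005,0,0,0,1],
    [-0.005,0.275,0.005,0,0,0,1],
    [-0.005,0.275,0.005,0,0,0,1],
    [-0.005,0.275,0.005,0,0,0,1],
  ],
)

```text
t: 16.82
eef_pos: [0.5578, 0.1418, 0.1375]
tool_rot: [0.0, 0.0, 1.0, -0.0]
contact_force: [0.3, 0.3, -1.2]
gripper_width: 0.448
```

```bash
python3 - <<'E'
from h import *
st()
c=cam("wrist");save(c,"w12.png")
for P in([.5565,.1535,.05],[.5565,.0485,.05]):
  a=np.linspace(0,2*np.pi,60);p=np.array([proj(c,[P[0]+.0245*np.cos(t),P[1]+.0245*np.sin(t),.05]) for t in a]); print(p.min(0),p.max(0))
g=cv2.cvtColor(c["color"],cv2.COLOR_RGB2BGR)[130:330,160:420]; cv2.imwrite("pics/w12z.png",cv2.resize(g,None,fx=3,fy=3,interpolation=cv2.INTER_CUBIC))
st()
E
```

```text
{'t': 16.8167, 'eef_pos': [0.5578, 0.1418, 0.1375], 'tool_rot': [0.0002, 0.0003, 1.0, -0.0003], 'contact_force': [0.3129, 0.2966, -1.1989], 'torque': [-0.0293, -0.0576, 0.0044], 'gripper_width': 0.4482}
[308.81754328 169.14432491] [369.91985331 227.28142218]
[177.6510487  169.21368239] [239.13854225 227.33928046]
{'t': 16.8667, 'eef_pos': [0.5579, 0.1411, 0.1375], 'tool_rot': [0.0001, 0.0011, 1.0, -0.0003], 'contact_force': [0.7527, -0.2733, -1.7779], 'torque': [-0.0346, 0.029, 0.018], 'gripper_width': 0.4465}
```

View pics/w12z.png

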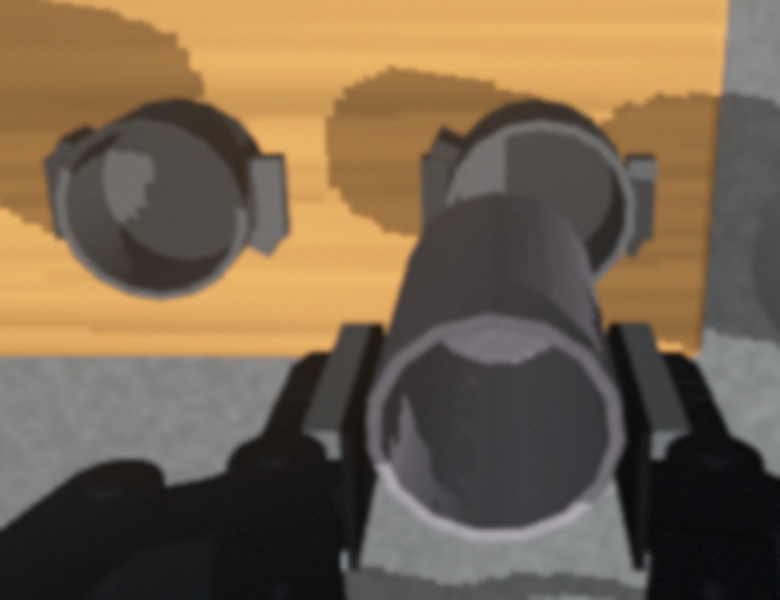

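Emit:
step_arm(
  increments=[
    [0,0.013,0,0,0,0,1],
    [0,0.013,-0.02,0,0,0,1],
    [0,0.013,-0.04,0,0,0,1],
    [0,0.013,-0.055,0,0,0,1],
    [0,0.013,-0.06,0,0,0,1],
    [0,0.013,-0.066,0,0,0,1],
    [0,0.013,-0.071,0,0,0,1],
    [0,0.013,-0.071,0,0,0,1],
  ],
)

```text
t: 17.53
eef_pos: [0.561, 0.1544, 0.0667]
tool_rot: [0.003, 0.001, 1.0, -0.0]
contact_force: [4.8, -2.3, -3.2]
gripper_width: 0.449
```

```bash
python3 - <<'E'
from h import *
st()
c=cam("wrist");save(c,"w13.png")
E
```

```text
{'t': 17.5333, 'eef_pos': [0.561, 0.1544, 0.0667], 'tool_rot': [0.0029, 0.0015, 1.0, -0.0002], 'contact_force': [4.7773, -2.3245, -3.232], 'torque': [-0.5615, -1.5266, -0.0688], 'gripper_width': 0.4489}
```

View pics/w13.png

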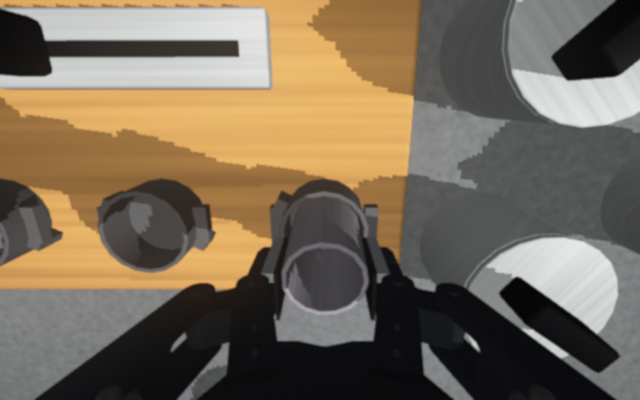

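Emit:
step_arm(
  increments=[
    [0,0,0,0,0,0,1],
    [0,0,0,0,0,0,1],
  ],
)

```text
t: 17.75
eef_pos: [0.5608, 0.1544, 0.0668]
tool_rot: [0.003, 0.001, 1.0, -0.0]
contact_force: [5.3, -3.0, -2.8]
gripper_width: 0.443
```

```bash
python3 - <<'E'
from h import *
st()
E
```

```text
{'t': 17.75, 'eef_pos': [0.5608, 0.1544, 0.0668], 'tool_rot': [0.0028, 0.0015, 1.0, -0.0002], 'contact_force': [5.2581, -2.9777, -2.8493], 'torque': [-0.6281, -1.551, 0.0227], 'gripper_width': 0.4432}
```

Emit:
step_arm(
  increments=[
    [0.003,-0.0015,0,0,0,0,1],
    [0.003,-0.0015,0,0,0,0,1],
    [0.003,-0.0015,0,0,0,0,1],
  ],
)

```text
t: 18.0
eef_pos: [0.5614, 0.1538, 0.0664]
tool_rot: [0.0, 0.001, 1.0, -0.0]
contact_force: [2.6, -1.9, -1.5]
gripper_width: 0.442
```

```bash
python3 - <<'E'
from h import *
st()
E
```

```text
{'t': 18.0, 'eef_pos': [0.5614, 0.1538, 0.0664], 'tool_rot': [0.0004, 0.0005, 1.0, -0.0001], 'contact_force': [2.5876, -1.882, -1.5417], 'torque': [-0.3589, -0.5004, -0.0199], 'gripper_width': 0.4422}
```

Emit:
step_arm(
  increments=[
    [0.001,-0.001,0,0,0,0,1],
    [0.001,-0.001,-0.003,0,0,0,1],
    [0.001,-0.001,-0.006,0,0,0,1],
    [0.001,-0.001,-0.008,0,0,0,1],
    [0.001,-0.001,-0.008,0,0,0,1],
  ],
)

```text
t: 18.42
eef_pos: [0.5615, 0.1535, 0.0579]
tool_rot: [-0.0, -0.0, 1.0, 0.0]
contact_force: [0.9, 1.2, -0.7]
gripper_width: 0.446
```

```bash
python3 - <<'E'
from h import *
st()
E
```

```text
{'t': 18.4167, 'eef_pos': [0.5615, 0.1535, 0.0579], 'tool_rot': [-0.0003, -0.0001, 1.0, 0.0], 'contact_force': [0.867, 1.1949, -0.7151], 'torque': [0.082, -0.1791, -0.0089], 'gripper_width': 0.4457}
```

Emit:
step_arm(
  increments=[
    [0,0,-0.002,0,0,0,0.0],
    [0,0,-0.001,0,0,0,-0.2],
    [0,0,0,0,0,0,-0.2],
    [0,0,0,0,0,0,-0.2],
    [0,0,0.03,0,0,0,-0.2],
    [0,0,0.07,0,0,0,-0.2],
    [0,0,0.11,0,0,0,-0.2],
    [0,0,0.15,0,0,0,-0.2],
    [0,0,0.15,0,0,0,-0.2],
    [0,0,0.15,0,0,0,-0.2],
  ],
)

```text
t: 19.25
eef_pos: [0.5633, 0.1538, 0.211]
tool_rot: [0.003, 0.0, 1.0, 0.001]
contact_force: [0.1, -1.1, -0.6]
gripper_width: 0.603
```

```bash
python3 - <<'E'
from h import *
st()
c=cam("wrist");save(c,"w14.png"); pl("cap1","wrist",c,0);pl("tin1","wrist",c,0.025)
E
```

```text
{'t': 19.25, 'eef_pos': [0.5633, 0.1538, 0.211], 'tool_rot': [0.0026, 0.0, 1.0, 0.0014], 'contact_force': [0.0851, -1.0634, -0.6003], 'torque': [-0.0133, 0.006, -0.045], 'gripper_width': 0.6035}
cap1 wrist 0.97 [529.3 161.8] [0.5565 0.3982 0.    ]
cap1 wrist 0.85 [429.1  69.2] [0.4543 0.268  0.    ]
cap1 wrist 0.6 [416.3 187.9] [0.5887 0.2664 0.    ]
tin1 wrist 0.79 [326.4 166.7] [0.5569 0.1561 0.025 ]
tin1 wrist 0.72 [137.1 166.7] [ 0.5568 -0.0537  0.025 ]
tin1 wrist 0.31 [416.2 188.3] [0.582  0.2582 0.025 ]
```

View pics/w14.png

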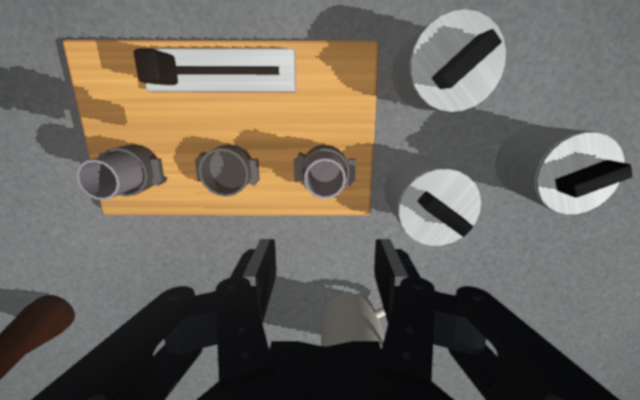

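```bash
cat >> h.py <<'E'
def bars(c,guesses):
    hsv=cv2.cvtColor(c["color"],cv2.COLOR_RGB2GRAY); out=[]
    for (x,y) in guesses:
        m=np.zeros(hsv.shape,np.uint8)
        a=np.linspace(0,2*np.pi,40)
        P=np.array([proj(c,[x+.033*np.cos(t),y+.033*np.sin(t),.088]) for t in a],np.int32)
        cv2.fillPoly(m,[P],255)
        d=((hsv<45)&(m>0)).astype(np.uint8)
        ys,xs=np.nonzero(d)
        # map at z=.1 (top)
        for z in(.1,.076):
            w=np.array([onz(c,(u,v),z)[:2] for u,v in zip(xs,ys)])
            r=cv2.minAreaRect((w*1000).astype(np.float32))
            mu=w.mean(0); ev,V=np.linalg.eigh(np.cov(w.T)); ang=np.degrees(np.arctan2(V[1,1],V[0,1]))%180
            print((x,y),z,"n",len(xs),"mean",mu.round(4),"ang",ang.round(1),"rect",np.round(r[0],1),np.round(r[1],1))
def captop(c,x,y):
    hsv=cv2.cvtColor(c["color"],cv2.COLOR_RGB2HSV)
E
python3 - <<'E'
from h import *
st();print(np.round(bot.get_obs()["q"],2))
c=cam("wrist"); bars(c,[(.588,.267),(.4545,.268),(.557,.398)])
g=cv2.cvtColor(c["color"],cv2.COLOR_RGB2BGR)[0:260,380:640]; cv2.imwrite("pics/w15z.png",cv2.resize(g,None,fx=2.3,fy=2.3,interpolation=cv2.INTER_CUBIC))
E
```

```text
{'t': 19.4, 'eef_pos': [0.5607, 0.1532, 0.2069], 'tool_rot': [-0.0011, -0.0001, 1.0, -0.0004], 'contact_force': [-0.0529, -0.1698, -0.7095], 'torque': [0.0266, -0.0083, -0.0182], 'gripper_width': 0.5998}
[-0.7   0.37  0.42  1.83 -0.18  0.98  1.36]
(0.588, 0.267) 0.1 n 805 mean [0.584  0.2618] ang 54.2 rect [584.5 262. ] [56.9 12.5]
(0.588, 0.267) 0.076 n 805 mean [0.5935 0.2722] ang 54.2 rect [594.  272.5] [62.4 13.7]
(0.4545, 0.268) 0.1 n 1420 mean [0.4565 0.2631] ang 131.3 rect [456.7 262.7] [15.2 53.2]
(0.4545, 0.268) 0.076 n 1420 mean [0.4536 0.2737] ang 131.3 rect [453.8 273.3] [16.6 58.3]
(0.557, 0.398) 0.1 n 1567 mean [0.5506 0.3864] ang 105.5 rect [550.5 386.6] [22.9 61.1]
(0.557, 0.398) 0.076 n 1567 mean [0.5568 0.4089] ang 105.5 rect [556.7 409.1] [25.1 67. ]
```

Emit:
step_arm(
  increments=[
    [0.027,0.114,0,0,0,7,-0.2],
    [0.027,0.114,0,0,0,14,-0.2],
    [0.027,0.114,0,0,0,21,-0.2],
    [0.027,0.114,0,0,0,28,-0.2],
    [0.027,0.114,0,0,0,35,-0.2],
    [0.027,0.114,0,0,0,42,-0.2],
    [0.027,0.114,0,0,0,49,-0.2],
    [0.027,0.114,0,0,0,54,-0.2],
    [0.027,0.114,0,0,0,54,-0.2],
    [0.027,0.114,0,0,0,54,-0.2],
  ],
)

```text
t: 20.28
eef_pos: [0.5882, 0.2668, 0.2067]
tool_rot: [-0.001, -0.453, 0.892, 0.0]
contact_force: [-0.0, 0.8, 0.5]
gripper_width: 0.603
```

```bash
python3 - <<'E'
from h import *
st();print(np.round(bot.get_obs()["q"],2))
c=cam("wrist");save(c,"w16.png"); bars(c,[(.588,.267)]);pl("cap1","wrist",c,0)
print(proj(c,[.588,.267,.1]),proj(c,[.588,.267,.076]))
E
```

```text
{'t': 20.2833, 'eef_pos': [0.5882, 0.2668, 0.2067], 'tool_rot': [-0.0012, -0.4526, 0.8917, 0.0001], 'contact_force': [-0.0031, 0.7856, 0.5156], 'torque': [0.0118, -0.0075, 0.003], 'gripper_width': 0.6026}
[-0.65  0.46  0.18  1.66 -0.09  1.03  2.06]
(0.588, 0.267) 0.1 n 656 mean [0.5863 0.2638] ang 54.5 rect [587.  264.2] [48.5 10.3]
(0.588, 0.267) 0.076 n 656 mean [0.5903 0.2694] ang 54.5 rect [591.1 269.8] [53.2 11.3]
cap1 wrist 0.68 [324.7 172.1] [0.59   0.2694 0.    ]
cap1 wrist 0.67 [409.7 234.4] [0.5506 0.3981 0.    ]
[325.04069927 193.91674791] [324.97684747 186.55803636]
```

View pics/w16.png

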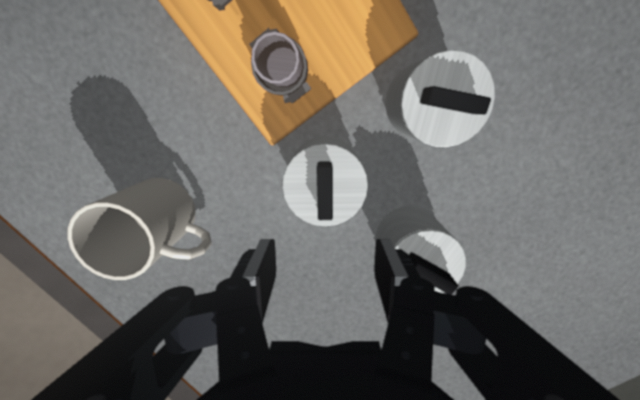

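Emit:
step_arm(
  increments=[
    [0,0,-0.04,0,0,0,-0.2],
    [0,0,-0.08,0,0,0,-0.2],
    [0,0,-0.11,0,0,0,-0.2],
    [0,0,-0.126,0,0,0,-0.2],
    [0,0,-0.126,0,0,0,-0.2],
    [0,0,-0.126,0,0,0,-0.2],
  ],
)

```text
t: 20.88
eef_pos: [0.5883, 0.2671, 0.0815]
tool_rot: [-0.001, -0.454, 0.891, -0.0]
contact_force: [-0.1, 0.6, 0.4]
gripper_width: 0.6
```

Emit:
step_arm(
  force=60,
  increments=[
    [0,0,0,0,0,0,1],
    [0,0,0,0,0,0,1],
    [0,0,0,0,0,0,1],
    [0,0,0,0,0,0,1],
    [0,0,0,0,0,0,1],
    [0,0,0,0,0,0,1],
  ],
)

```text
t: 21.38
eef_pos: [0.5897, 0.268, 0.084]
tool_rot: [0.001, -0.454, 0.891, 0.0]
contact_force: [-1.7, -0.5, 6.9]
gripper_width: 0.148
```

```bash
python3 - <<'E'
from h import *
st()
c=cam("wrist");save(c,"w17.png")
E
```

```text
{'t': 21.3833, 'eef_pos': [0.5897, 0.268, 0.084], 'tool_rot': [0.0014, -0.454, 0.891, 0.0002], 'contact_force': [-1.716, -0.5373, 6.8757], 'torque': [0.0029, 0.1249, -0.0549], 'gripper_width': 0.1482}
```

View pics/w17.png

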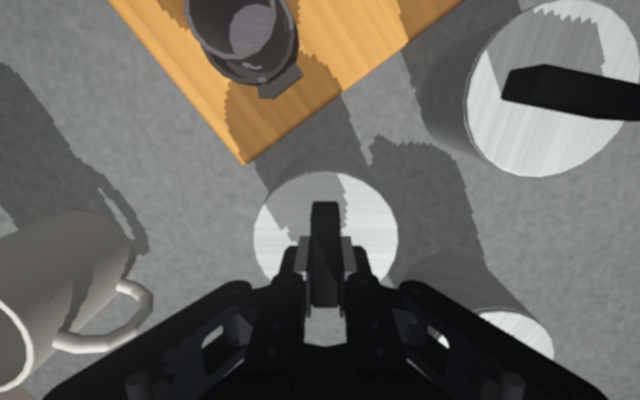

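Emit:
step_arm(
  increments=[
    [0,0,0.04,0,0,0,1],
    [0,0,0.08,0,0,0,1],
    [0,0,0.12,0,0,0,1],
    [0,0,0.12,0,0,-7,1],
    [0,0,0.12,0,0,-14,1],
    [0,0,0.12,0,0,-21,1],
    [0,0,0.12,0,0,-21,1],
    [0,0,0.12,0,0,-21,1],
  ],
)

```text
t: 22.1
eef_pos: [0.5884, 0.2673, 0.202]
tool_rot: [-0.0, -0.286, 0.958, -0.0]
contact_force: [0.4, 0.3, -3.0]
gripper_width: 0.146
```

```bash
python3 - <<'E'
from h import *
st()
c=cam("wrist");save(c,"w18.png")
bars(c,[(.588,.267)])
for y in(.154,-.056): print(proj(c,[.5575,y,.05]),proj(c,[.5575,y,.085]))
np.savez("w18.npz",**c)
c=cam("side");save(c,"s18.png")
E
```

```text
{'t': 22.1, 'eef_pos': [0.5884, 0.2673, 0.202], 'tool_rot': [-0.0003, -0.2858, 0.9583, -0.0002], 'contact_force': [0.3752, 0.258, -3.01], 'torque': [-0.0227, 0.0903, 0.0181], 'gripper_width': 0.1458}
(0.588, 0.267) 0.1 n 577 mean [0.6026 0.2762] ang 131.1 rect [602.4 276.1] [21.3 23.6]
(0.588, 0.267) 0.076 n 577 mean [0.6102 0.2811] ang 131.1 rect [610. 281.] [23.3 25.9]
[240.55244326  88.44517543] [228.98147302  86.45103115]
[ 11.88684353 -62.19880656] [-38.1055373  -88.59239139]
```

View pics/w18.png

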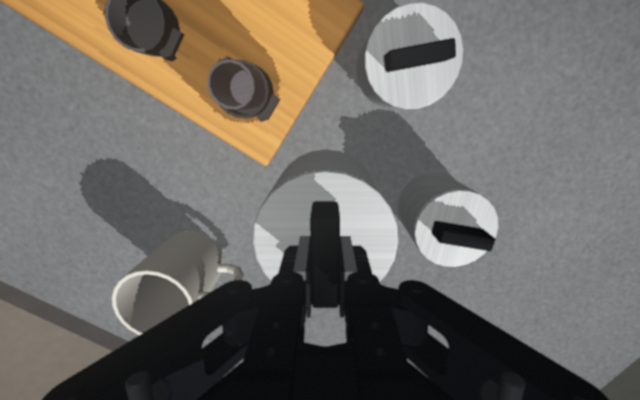

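View pics/s18.png

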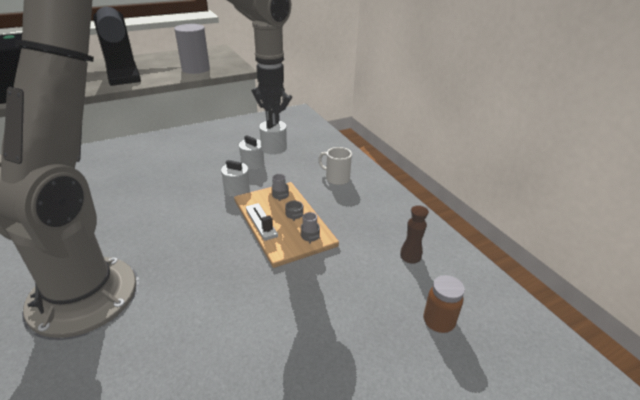

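Emit:
step_arm(
  increments=[
    [-0.031,-0.217,0.02,0,0,-7,1],
    [-0.031,-0.217,0.02,0,0,-14,1],
    [-0.031,-0.217,0.02,0,0,-21,1],
    [-0.031,-0.217,0.02,0,0,-28,1],
    [-0.031,-0.217,0.02,0,0,-35,1],
    [-0.031,-0.217,0.02,0,0,-42,1],
    [-0.031,-0.217,0.02,0,0,-48,1],
    [-0.031,-0.217,0.02,0,0,-48,1],
    [-0.031,-0.217,0.02,0,0,-48,1],
    [-0.031,-0.217,0.02,0,0,-48,1],
  ],
)

```text
t: 23.03
eef_pos: [0.5577, 0.0514, 0.222]
tool_rot: [-0.0, 0.128, 0.992, 0.0]
contact_force: [-0.1, 0.7, -1.9]
gripper_width: 0.142
```

```bash
python3 - <<'E'
from h import *
st()
c=cam("wrist");save(c,"w19.png")
for y in(.154,-.056): print(proj(c,[.5575,y,.05]),proj(c,[.5575,y,.085]))
g=cv2.cvtColor(c["color"],cv2.COLOR_RGB2BGR)[100:320,180:470]; cv2.imwrite("pics/w19z.png",cv2.resize(g,None,fx=2.7,fy=2.7,interpolation=cv2.INTER_CUBIC))
np.savez("w19.npz",**c)
st()
E
```

```text
{'t': 23.0333, 'eef_pos': [0.5577, 0.0514, 0.222], 'tool_rot': [-0.0002, 0.1277, 0.9918, 0.0001], 'contact_force': [-0.0844, 0.6642, -1.9289], 'torque': [0.0087, -0.0711, -0.0571], 'gripper_width': 0.1425}
[419.38905104 151.71782896] [430.68604781 157.53082149]
[230.14702071 200.00868854] [219.46768188 210.97241231]
{'t': 23.0833, 'eef_pos': [0.5578, 0.0514, 0.222], 'tool_rot': [-0.0002, 0.128, 0.9918, 0.0001], 'contact_force': [-0.7335, 0.2585, -2.4497], 'torque': [-0.0128, 0.0346, -0.0563], 'gripper_width': 0.147}
```

View pics/w19.png

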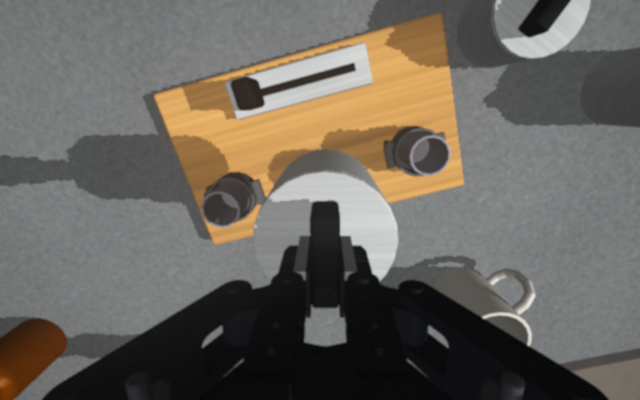

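View pics/w19z.png

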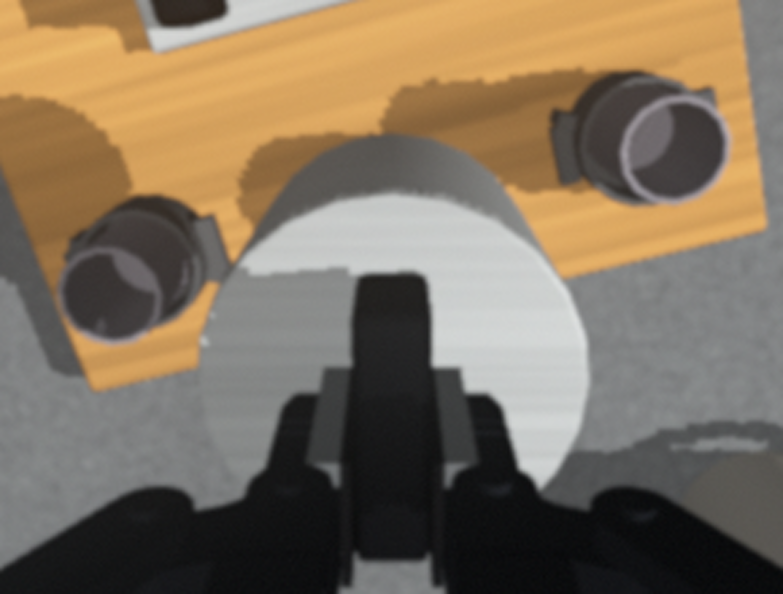

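```bash
cat >> h.py <<'E'
class D(dict): pass
def overlay(f,n,circ,roi,fx):
    c=dict(np.load(f)) if isinstance(f,str) else f
    g=cv2.cvtColor(c["color"],cv2.COLOR_RGB2BGR); x0,y0,x1,y1=roi
    z=cv2.resize(g[y0:y1,x0:x1],None,fx=fx,fy=fx,interpolation=cv2.INTER_CUBIC)
    a=np.linspace(0,2*np.pi,72)
    for (x,y,h,r,col) in circ:
        P=np.array([(proj(c,[x+r*np.cos(t),y+r*np.sin(t),h])-[x0,y0]+.5)*fx for t in a])
        cv2.polylines(z,[np.int32(P)],True,col,1)
    cv2.imwrite("pics/"+n,z)
E
python3 - <<'E'
from h import *
R=(0,0,255);G=(0,255,0)
for i,(y,roi) in enumerate(((.154,(375,110,465,190)),(-.056,(190,160,280,240)))):
    overlay("w19.npz",f"o19_{i}.png",[(.5575,y,.05,.026,R),(.5575,y,.05,.023,R),(.5575,y,.085,.0195,G)],roi,7)
a=cv2.imread("pics/o19_0.png");b=cv2.imread("pics/o19_1.png");cv2.imwrite("pics/o19.png",cv2.resize(np.hstack([a,b]),None,fx=.63,fy=.63))
E
```

```text
(no output)
```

View pics/o19.png

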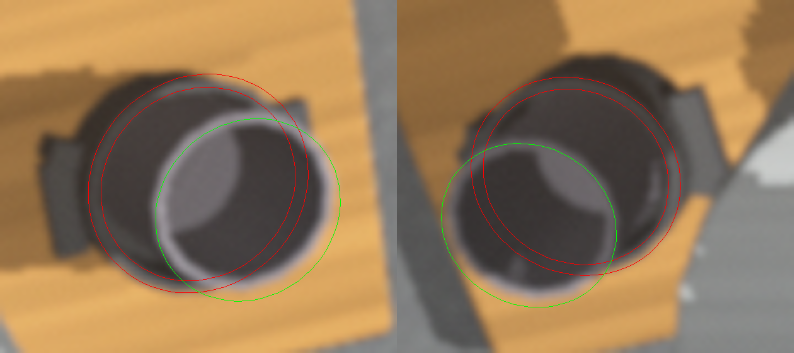

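```bash
python3 - <<'E'
from h import *
R=(0,0,255);G=(0,255,0)
c=dict(np.load("w19.npz"))
T=[.5577,.0514,.222]
for d in(-.003,0,.003):
    P=np.array([proj(c,[T[0]+d+.0405*np.cos(t),T[1]+.0405*np.sin(t),T[2]-.008]) for t in np.linspace(0,6.28,90)]);print(d,P.min(0),P.max(0))
overlay("w19.npz","o19c.png",[(T[0],T[1],T[2]-.008,.0405,R),(T[0],T[1],T[2]-.084,.0405,G)],(230,130,430,300),3.8)
E
```

```text
-0.003 [249.11021247 168.05885975] [397.4884449  303.58925942]
0 [250.89379153 173.6457727 ] [398.49920693 307.76778315]
0.003 [252.65886657 179.17060338] [399.49947352 311.9061049 ]
```

View pics/o19c.png

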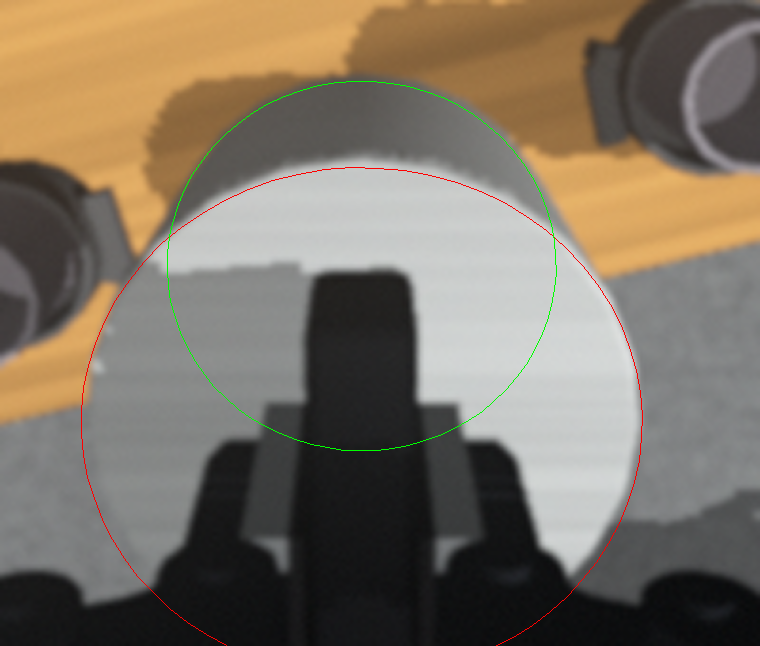

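Emit:
step_arm(
  increments=[
    [0.001,0.035,0,0,0,0,1],
    [0.001,0.07,0,0,0,0,1],
    [0.001,0.1025,0,0,0,0,1],
    [0.001,0.1025,-0.02,0,0,0,1],
    [0.001,0.1025,-0.03,0,0,0,1],
    [0.001,0.1025,-0.04,0,0,0,1],
    [0.001,0.1025,-0.05,0,0,0,1],
    [0.001,0.1025,-0.06,0,0,0,1],
    [0.001,0.1025,-0.06,0,0,0,1],
  ],
)

```text
t: 23.83
eef_pos: [0.5577, 0.1515, 0.1601]
tool_rot: [-0.001, 0.131, 0.991, -0.001]
contact_force: [-1.2, -1.0, -1.9]
gripper_width: 0.146
```

```bash
python3 - <<'E'
from h import *
st()
c=cam("wrist");save(c,"w20.png")
c=cam("side");save(c,"s20.png")
E
```

```text
{'t': 23.8333, 'eef_pos': [0.5577, 0.1515, 0.1601], 'tool_rot': [-0.0014, 0.1311, 0.9914, -0.001], 'contact_force': [-1.2004, -1.0398, -1.925], 'torque': [-0.0295, 0.0786, 0.0195], 'gripper_width': 0.1456}
```

View pics/w20.png

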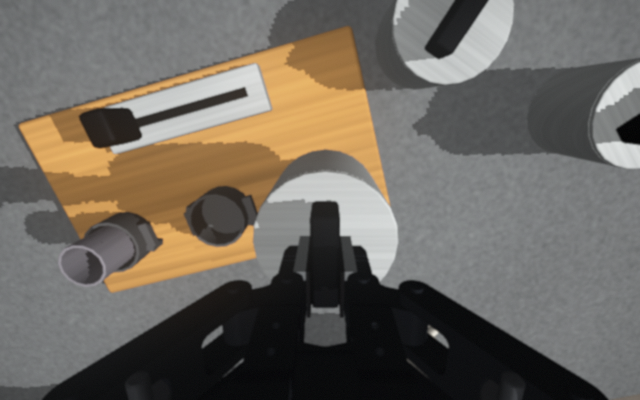

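View pics/s20.png

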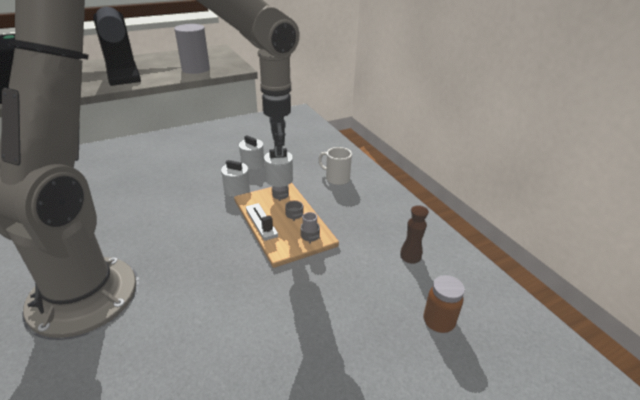

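Emit:
step_arm(
  increments=[
    [0,0,0,0,0,0,1],
    [0,0,-0.01,0,0,0,1],
    [0,0,-0.02,0,0,0,1],
    [0,0,-0.03,0,0,0,1],
    [0,0,-0.04,0,0,0,1],
    [0,0,-0.04,0,0,0,1],
  ],
)

```text
t: 24.43
eef_pos: [0.557, 0.1524, 0.1194]
tool_rot: [-0.002, 0.13, 0.991, -0.001]
contact_force: [-0.3, 0.3, -1.7]
gripper_width: 0.147
```

Emit:
step_arm(
  increments=[
    [0,0,-0.005,0,0,0,1],
    [0,0,-0.01,0,0,0,1],
    [0,0,-0.013,0,0,0,1],
    [0,0,-0.013,0,0,0,1],
  ],
)

```text
t: 24.77
eef_pos: [0.5584, 0.1527, 0.1085]
tool_rot: [-0.0, 0.13, 0.991, -0.0]
contact_force: [0.2, 0.2, -1.9]
gripper_width: 0.149
```

```bash
python3 - <<'E'
from h import *
st()
c=cam("wrist");save(c,"w21.png")
c=cam("side");save(c,"s21.png")
E
```

```text
{'t': 24.7667, 'eef_pos': [0.5584, 0.1527, 0.1085], 'tool_rot': [-0.0004, 0.1305, 0.9915, -0.0002], 'contact_force': [0.2078, 0.2141, -1.9279], 'torque': [-0.0128, 0.0616, -0.0], 'gripper_width': 0.1493}
```

View pics/w21.png

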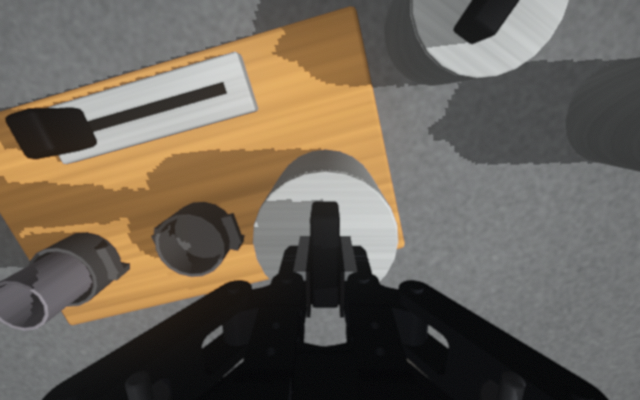

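Emit:
step_arm(
  increments=[
    [0,0,-0.003,0,0,0,1],
    [0,0,-0.006,0,0,0,1],
    [0,0,-0.006,0,0,0,1],
  ],
)

```text
t: 25.12
eef_pos: [0.5593, 0.1533, 0.104]
tool_rot: [0.0, 0.13, 0.991, 0.001]
contact_force: [-1.8, 1.7, 3.8]
gripper_width: 0.144
```

Emit:
step_arm(
  increments=[
    [0,0,-0.002,0,0,0,1],
    [0,0,-0.002,0,0,0,1],
  ],
)

```text
t: 25.28
eef_pos: [0.5594, 0.1535, 0.1038]
tool_rot: [0.0, 0.131, 0.991, 0.001]
contact_force: [-7.6, -0.3, 22.3]
gripper_width: 0.147
```

Emit:
step_arm(
  increments=[
    [0,0,0.002,0,0,0,1],
    [0,0,0.002,0,0,-7,1],
    [0,0,0.002,0,0,-14,1],
    [0,0,0.002,0,0,-21,1],
    [0,0,0.002,0,0,-28,1],
    [0,0,0.002,0,0,-35,1],
    [0,0,0.002,0,0,-42,1],
    [0,0,0.002,0,0,-42,1],
  ],
)

```text
t: 25.95
eef_pos: [0.5598, 0.1525, 0.1039]
tool_rot: [0.001, 0.48, 0.877, 0.0]
contact_force: [-0.7, -0.8, 5.4]
gripper_width: 0.148
```

```bash
python3 - <<'E'
from h import *
st();print(np.round(bot.get_obs()["q"],2))
c=cam("wrist");save(c,"w22.png")
E
```

```text
{'t': 25.95, 'eef_pos': [0.5598, 0.1525, 0.1039], 'tool_rot': [0.0009, 0.4798, 0.8774, 0.0003], 'contact_force': [-0.7273, -0.818, 5.4132], 'torque': [-0.2754, 0.2073, -0.1381], 'gripper_width': 0.1477}
[-0.83  0.54  0.6   1.93 -0.42  0.8   0.58]
```

View pics/w22.png

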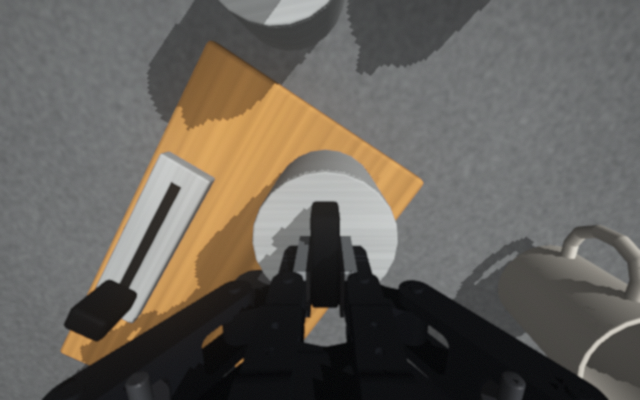

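Emit:
step_arm(
  increments=[
    [0,0,0,0,0,-7,1],
    [0,0,0,0,0,-14,1],
    [0,0,0,0,0,-21,1],
    [0,0,0,0,0,-28,1],
    [0,0,0,0,0,-32.6,1],
    [0,0,0,0,0,-32.6,1],
    [0,0,0,0,0,-32.6,1],
  ],
)

```text
t: 26.58
eef_pos: [0.5596, 0.1527, 0.1039]
tool_rot: [0.001, 0.705, 0.71, 0.001]
contact_force: [-0.5, -1.0, 5.8]
gripper_width: 0.149
```

```bash
python3 - <<'E'
from h import *
st();print(np.round(bot.get_obs()["q"],2))
c=cam("wrist");save(c,"w23.png")
E
```

```text
{'t': 26.5833, 'eef_pos': [0.5596, 0.1527, 0.1039], 'tool_rot': [0.0006, 0.7045, 0.7097, 0.0006], 'contact_force': [-0.5179, -0.9773, 5.8416], 'torque': [-0.2523, 0.1761, -0.0938], 'gripper_width': 0.1488}
[-0.93  0.59  0.75  1.93 -0.54  0.83  0.13]
```

View pics/w23.png

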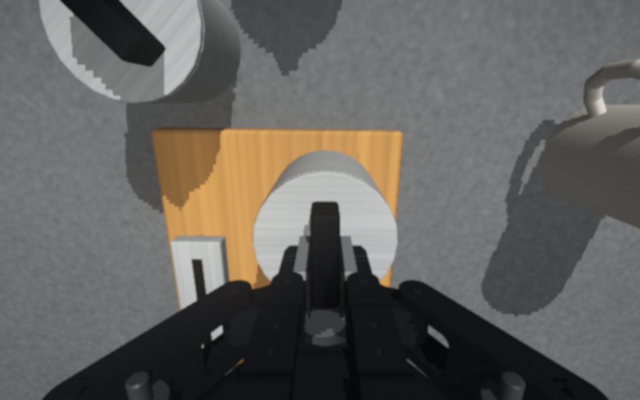

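Emit:
step_arm(
  increments=[
    [0,0,0,0,0,0,0.3],
    [0,0,0,0,0,0,0.0],
    [0,0,0,0,0,0,0.0],
    [0,0,0,0,0,0,0.0],
    [0,0,0.03,0,0,0,0.0],
    [0,0,0.07,0,0,0,0.0],
    [0,0,0.11,0,0,0,0.0],
    [0,0,0.11,0,0,0,0.0],
    [0,0,0.11,0,0,0,0.0],
  ],
)

```text
t: 27.38
eef_pos: [0.5602, 0.1532, 0.2155]
tool_rot: [0.001, 0.705, 0.71, 0.002]
contact_force: [-0.4, -0.2, -0.9]
gripper_width: 0.499
```

```bash
python3 - <<'E'
from h import *
st()
c=cam("wrist");save(c,"w24.png");pl("cap1","wrist",c,0);bars(c,[(.4545,.268)])
c=cam("side");save(c,"s24.png")
E
```

```text
{'t': 27.3833, 'eef_pos': [0.5602, 0.1532, 0.2155], 'tool_rot': [0.0006, 0.7045, 0.7097, 0.0024], 'contact_force': [-0.434, -0.1832, -0.861], 'torque': [-0.0155, 0.0556, 0.0678], 'gripper_width': 0.4993}
cap1 wrist 0.7 [229.2  63.9] [0.4554 0.269  0.    ]
cap1 wrist 0.63 [324.7 170.1] [0.5611 0.1509 0.    ]
cap1 wrist 0.27 [295.1 246. ] [0.523 0.049 0.   ]
(0.4545, 0.268) 0.1 n 1308 mean [0.4597 0.2666] ang 134.6 rect [460.1 266.2] [14.4 52.6]
(0.4545, 0.268) 0.076 n 1308 mean [0.4504 0.2702] ang 134.6 rect [450.8 269.8] [15.7 57.6]
```

View pics/w24.png

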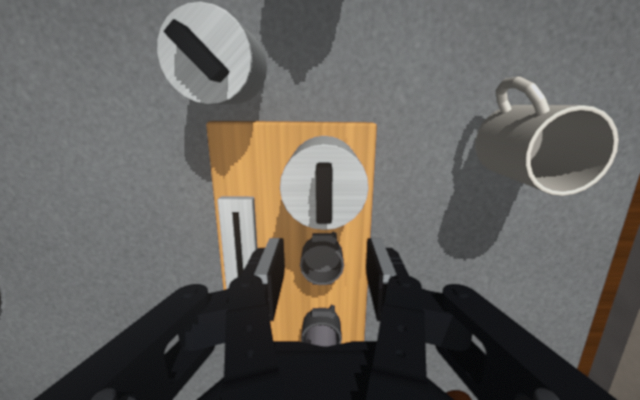

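View pics/s24.png

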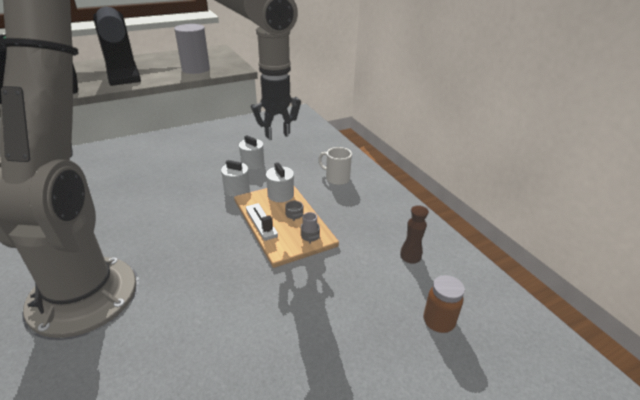

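Emit:
step_arm(
  increments=[
    [-0.035,0.038,0,0,0,7,0],
    [-0.07,0.077,0,0,0,14,0],
    [-0.105,0.115,-0.01,0,0,21,0],
    [-0.105,0.115,-0.01,0,0,28,0],
    [-0.105,0.115,-0.01,0,0,35,0],
    [-0.105,0.115,-0.01,0,0,42.5,0],
    [-0.105,0.115,-0.01,0,0,42.5,0],
    [-0.105,0.115,-0.01,0,0,42.5,0],
    [-0.105,0.115,-0.01,0,0,42.5,0],
  ],
)

```text
t: 28.28
eef_pos: [0.4537, 0.2671, 0.2026]
tool_rot: [-0.0, 0.402, 0.916, -0.001]
contact_force: [-0.2, -0.6, 0.7]
gripper_width: 0.501
```

```bash
python3 - <<'E'
from h import *
st();print(np.round(bot.get_obs()["q"],2))
c=cam("wrist");save(c,"w25.png");pl("cap1","wrist",c,0);bars(c,[(.455,.2685)])
overlay(c,"o25.png",[(.455,.2685,.076,.0405,(0,0,255)),(.455,.2685,.1,.025,(0,255,0))],(220,100,430,270),3.6)
E
```

```text
{'t': 28.2833, 'eef_pos': [0.4537, 0.2671, 0.2026], 'tool_rot': [-0.0001, 0.4016, 0.9158, -0.0006], 'contact_force': [-0.163, -0.5727, 0.6908], 'torque': [-0.0521, 0.0192, 0.0115], 'gripper_width': 0.501}
[-1.23  0.32  0.71  1.97 -0.25  0.94  0.35]
cap1 wrist 0.86 [326.1 292.4] [0.5677 0.1456 0.    ]
cap1 wrist 0.72 [325.2 168.6] [0.4528 0.2685 0.    ]
cap1 wrist 0.59 [467.3 144. ] [0.5527 0.3994 0.    ]
cap1 wrist 0.18 [455.8 358.1] [0.78   0.1915 0.    ]
(0.455, 0.2685) 0.1 n 731 mean [0.4534 0.2702] ang 132.9 rect [453.7 269.9] [10.5 49.6]
(0.455, 0.2685) 0.076 n 731 mean [0.4584 0.265 ] ang 132.9 rect [458.7 264.7] [11.5 54.5]
```

View pics/o25.png

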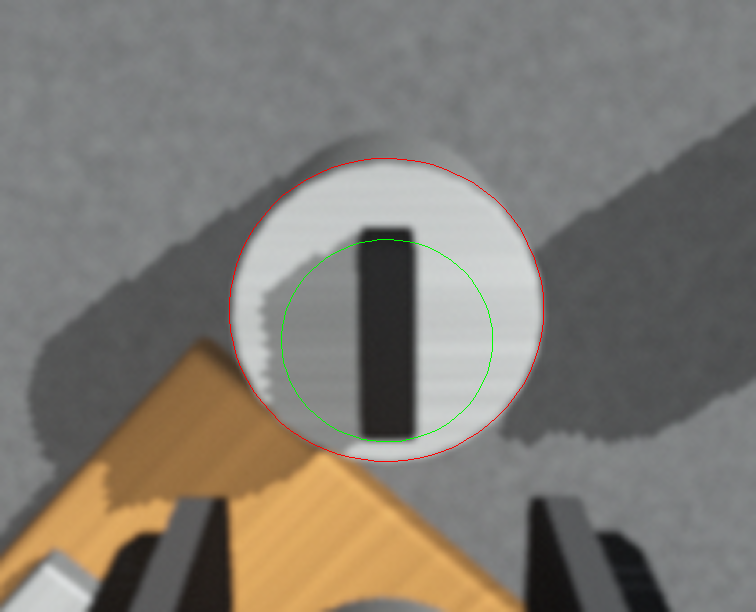

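Emit:
step_arm(
  increments=[
    [0.0005,0.0005,-0.04,0,0,0,0],
    [0.0005,0.0005,-0.08,0,0,0,0],
    [0.0005,0.0005,-0.11,0,0,0,0],
    [0.0005,0.0005,-0.121,0,0,0,0],
    [0.0005,0.0005,-0.121,0,0,0,0],
    [0.0005,0.0005,-0.121,0,0,0,0],
  ],
)

```text
t: 28.88
eef_pos: [0.4549, 0.2681, 0.0827]
tool_rot: [0.0, 0.4, 0.916, -0.0]
contact_force: [-0.8, -0.4, 0.6]
gripper_width: 0.497
```

Emit:
step_arm(
  force=60,
  increments=[
    [0,0,0,0,0,0,1],
    [0,0,0,0,0,0,1],
    [0,0,0,0,0,0,1],
    [0,0,0,0,0,0,1],
    [0,0,0,0,0,0,1],
    [0,0,0,0,0,0,1],
  ],
)

```text
t: 29.38
eef_pos: [0.4552, 0.269, 0.0839]
tool_rot: [0.0, 0.4, 0.917, 0.001]
contact_force: [-2.0, -1.5, 6.6]
gripper_width: 0.147
```

Emit:
step_arm(
  increments=[
    [0,0,0.04,0,0,0,1],
    [0,0,0.08,0,0,0,1],
    [0,0,0.12,0,0,7,1],
    [0,0,0.15,0,0,14,1],
    [0,0,0.15,0,0,21,1],
    [0,0,0.15,0,0,28,1],
    [0,0,0.15,0,0,32,1],
    [0,0,0.15,0,0,32,1],
    [0,0,0.15,0,0,32,1],
  ],
)

```text
t: 30.13
eef_pos: [0.4542, 0.2682, 0.2327]
tool_rot: [0.0, 0.133, 0.991, 0.0]
contact_force: [0.1, 0.7, -1.9]
gripper_width: 0.147
```

```bash
python3 - <<'E'
from h import *
st();print(np.round(bot.get_obs()["q"],2))
c=cam("wrist");save(c,"w26.png")
E
```

```text
{'t': 30.1333, 'eef_pos': [0.4542, 0.2682, 0.2327], 'tool_rot': [0.0001, 0.1327, 0.9912, 0.0004], 'contact_force': [0.1274, 0.7485, -1.8847], 'torque': [-0.0116, -0.0001, -0.0012], 'gripper_width': 0.147}
[-1.16  0.26  0.61  1.94 -0.18  1.    0.84]
```

View pics/w26.png

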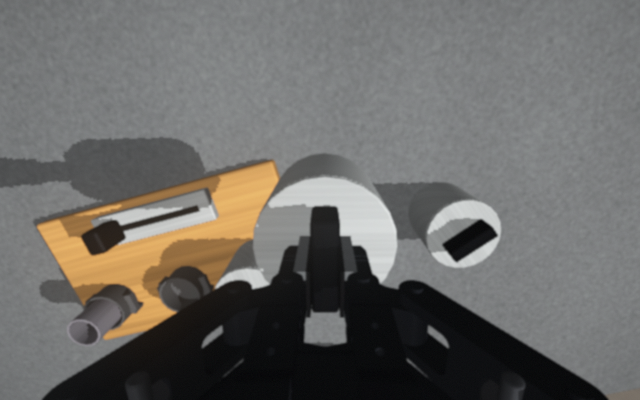

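Emit:
step_arm(
  increments=[
    [0.104,-0.325,0,0,0,0,1],
    [0.104,-0.325,0,0,0,0,1],
    [0.104,-0.325,0,0,0,0,1],
    [0.104,-0.325,0,0,0,0,1],
    [0.104,-0.325,0,0,0,0,1],
    [0.104,-0.325,0,0,0,0,1],
    [0.104,-0.325,0,0,0,0,1],
    [0.104,-0.325,0,0,0,0,1],
    [0.104,-0.325,0,0,0,0,1],
    [0.104,-0.325,0,0,0,0,1],
  ],
)

```text
t: 31.02
eef_pos: [0.5585, -0.0616, 0.2325]
tool_rot: [0.001, 0.136, 0.991, -0.001]
contact_force: [0.2, 0.2, -1.8]
gripper_width: 0.149
```

Emit:
step_arm(
  increments=[
    [0,0,0,0,0,0,1],
    [0,0,0,0,0,0,1],
    [0,0,0,0,0,0,1],
  ],
)

```text
t: 31.27
eef_pos: [0.558, -0.0548, 0.2319]
tool_rot: [-0.0, 0.13, 0.991, 0.0]
contact_force: [-0.3, 0.6, -1.3]
gripper_width: 0.142
```

```bash
python3 - <<'E'
from h import *
st()
c=cam("wrist");save(c,"w27.png")
T=bot.get_obs()["eef_pos"]
overlay(c,"o27.png",[(T[0],T[1],T[2]-.008,.0405,(0,0,255)),(.5575,.049,.05,.026,(0,255,0))],(230,130,470,300),3.3)
E
```

```text
{'t': 31.2667, 'eef_pos': [0.558, -0.0548, 0.2319], 'tool_rot': [-0.0004, 0.1304, 0.9915, 0.0003], 'contact_force': [-0.2771, 0.5549, -1.3093], 'torque': [0.0354, 0.0257, -0.0168], 'gripper_width': 0.1417}
```

View pics/o27.png

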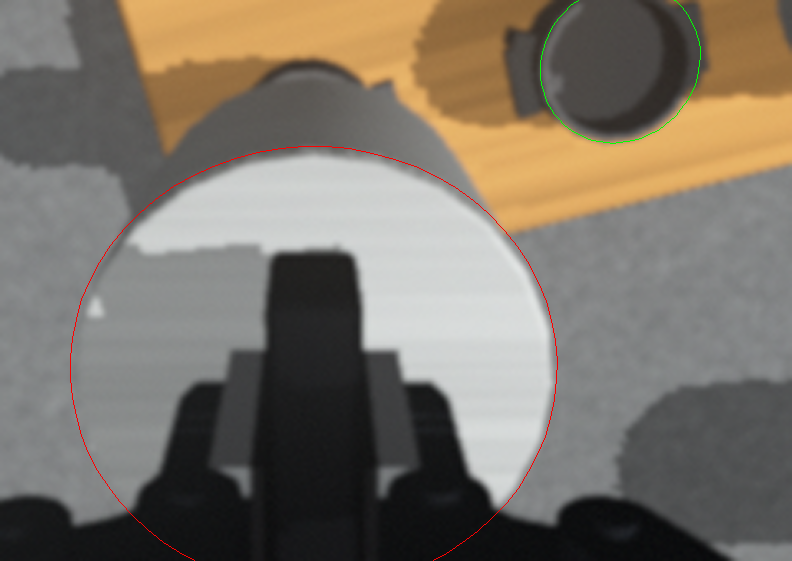

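Emit:
step_arm(
  increments=[
    [0,-0.0015,-0.02,0,0,0,1],
    [0,-0.0015,-0.04,0,0,0,1],
    [0,-0.0015,-0.055,0,0,0,1],
    [0,-0.0015,-0.07,0,0,0,1],
    [0,-0.0015,-0.08,0,0,0,1],
    [0,-0.0015,-0.09,0,0,0,1],
    [0,-0.0015,-0.1,0,0,0,1],
    [0,-0.0015,-0.106,0,0,0,1],
    [0,-0.0015,-0.106,0,0,0,1],
  ],
)

```text
t: 32.07
eef_pos: [0.5576, -0.0579, 0.1251]
tool_rot: [-0.001, 0.131, 0.991, -0.0]
contact_force: [0.1, 0.2, -2.2]
gripper_width: 0.145
```

```bash
python3 - <<'E'
from h import *
st()
E
```

```text
{'t': 32.0667, 'eef_pos': [0.5576, -0.0579, 0.1251], 'tool_rot': [-0.0009, 0.1313, 0.9913, -0.0002], 'contact_force': [0.0568, 0.1733, -2.2151], 'torque': [0.073, 0.0379, 0.0023], 'gripper_width': 0.1448}
```

Emit:
step_arm(
  increments=[
    [0,0,-0.005,0,0,0,1],
    [0,0,-0.01,0,0,0,1],
    [0,0,-0.015,0,0,0,1],
    [0,0,-0.018,0,0,0,1],
    [0,0,-0.018,0,0,0,1],
  ],
)

```text
t: 32.48
eef_pos: [0.5578, -0.0581, 0.1075]
tool_rot: [-0.0, 0.131, 0.991, -0.0]
contact_force: [0.4, 1.0, -2.5]
gripper_width: 0.146
```

Emit:
step_arm(
  increments=[
    [0,0,-0.003,0,0,0,1],
    [0,0,-0.0055,0,0,0,1],
    [0,0,-0.0055,0,0,0,1],
  ],
)

```text
t: 32.73
eef_pos: [0.5585, -0.0583, 0.1039]
tool_rot: [0.0, 0.132, 0.991, 0.001]
contact_force: [-4.6, 1.6, 12.6]
gripper_width: 0.146
```

```bash
python3 - <<'E'
from h import *
st()
E
```

```text
{'t': 32.7333, 'eef_pos': [0.5585, -0.0583, 0.1039], 'tool_rot': [0.0, 0.1316, 0.9913, 0.0006], 'contact_force': [-4.5887, 1.5923, 12.6012], 'torque': [0.5091, 1.1067, 0.0054], 'gripper_width': 0.1465}
```

Seated on the deck at the same height as the first cap. Now the clockwise turn.

Emit:
step_arm(
  increments=[
    [0,0,0.001,0,0,-7,1],
    [0,0,0.001,0,0,-14,1],
    [0,0,0.001,0,0,-21,1],
    [0,0,0.001,0,0,-28,1],
    [0,0,0.001,0,0,-35,1],
    [0,0,0.001,0,0,-42,1],
    [0,0,0.001,0,0,-49,1],
    [0,0,0.001,0,0,-49,1],
  ],
)

```text
t: 33.4
eef_pos: [0.5589, -0.0578, 0.104]
tool_rot: [0.0, 0.532, 0.847, 0.0]
contact_force: [-0.8, 2.0, 2.0]
gripper_width: 0.146
```

```bash
python3 - <<'E'
from h import *
st()
q=bot.get_obs()["tool_rot"];print(np.degrees(np.arctan2(q[2]**2-q[1]**2,2*q[1]*q[2])))
E
```

```text
{'t': 33.4, 'eef_pos': [0.5589, -0.0578, 0.104], 'tool_rot': [0.0004, 0.5322, 0.8466, 0.0002], 'contact_force': [-0.8163, 2.0164, 1.9534], 'torque': [0.6028, -0.058, -0.1996], 'gripper_width': 0.1456}
25.694397391641544
```

Emit:
step_arm(
  increments=[
    [0,0,0,0,0,-7,1],
    [0,0,0,0,0,-14,1],
    [0,0,0,0,0,-21,1],
    [0,0,0,0,0,-26,1],
    [0,0,0,0,0,-26,1],
    [0,0,0,0,0,-26,1],
  ],
)

```text
t: 33.9
eef_pos: [0.5589, -0.0583, 0.104]
tool_rot: [0.001, 0.706, 0.708, 0.0]
contact_force: [1.1, 1.3, 1.5]
gripper_width: 0.149
```

Emit:
step_arm(
  increments=[
    [0,0,0,0,0,0,0.3],
    [0,0,0,0,0,0,0.0],
    [0,0,0,0,0,0,0.0],
    [0,0,0,0,0,0,0.0],
    [0,0,0.03,0,0,0,0.0],
    [0,0,0.07,0,0,0,0.0],
    [0,0,0.11,0,0,0,0.0],
    [0,0,0.13,0,0,0,0.0],
    [0,0,0.13,0,0,0,0.0],
  ],
)

```text
t: 34.65
eef_pos: [0.5606, -0.0594, 0.2381]
tool_rot: [0.003, 0.708, 0.707, 0.003]
contact_force: [0.4, -0.1, 0.4]
gripper_width: 0.501
```

```bash
python3 - <<'E'
from h import *
st()
c=cam("wrist");save(c,"w28.png");bars(c,[(.558,-.058),(.558,.153)]); pl("cap1","wrist",c,.02)
c=cam("side");save(c,"s28.png")
E
```

```text
{'t': 34.65, 'eef_pos': [0.5606, -0.0594, 0.2381], 'tool_rot': [0.0026, 0.7076, 0.7066, 0.0026], 'contact_force': [0.4121, -0.0694, 0.415], 'torque': [-0.0317, -0.014, 0.0503], 'gripper_width': 0.501}
(0.558, -0.058) 0.1 n 501 mean [ 0.5585 -0.0635] ang 89.6 rect [558.6 -61.1] [49.1 10.9]
(0.558, -0.058) 0.076 n 501 mean [ 0.5584 -0.0703] ang 89.6 rect [558.5 -67.7] [53.3 11.8]Traceback (most recent call last):
  File "<stdin>", line 3, in <module>
  File "h.py", line 43, in bars
    r=cv2.minAreaRect((w*1000).astype(np.float32))
cv2.error: OpenCV(4.12.0) /io/opencv/modules/imgproc/src/convhull.cpp:143: error: (-215:Assertion failed) total >= 0 && (depth == CV_32F || depth == CV_32S) in function 'convexHull'
```

View pics/w28.png

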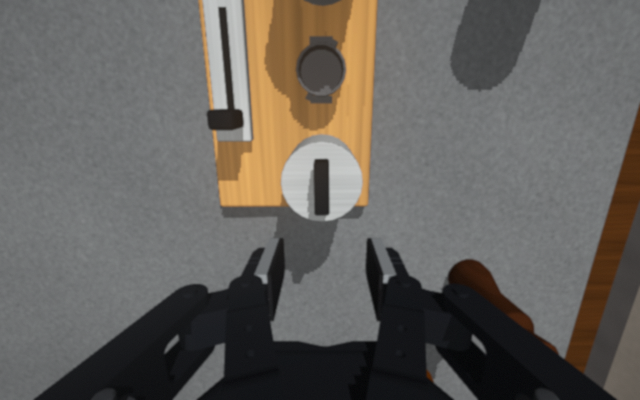

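Emit:
step_arm(
  increments=[
    [-0.1,0.057,0,0,0,7,0],
    [-0.1,0.057,0,0,0,14,0],
    [-0.1,0.057,0,0,0,21,0],
    [-0.1,0.057,0,0,0,28,0],
    [-0.1,0.057,0,0,0,35,0],
    [-0.1,0.057,0,0,0,42,0],
    [-0.1,0.057,0,0,0,49,0],
    [-0.1,0.057,0,0,0,56,0],
    [-0.1,0.057,0,0,0,63,0],
    [-0.1,0.057,0,0,0,70,0],
  ],
)

```text
t: 35.53
eef_pos: [0.4572, -0.001, 0.2326]
tool_rot: [-0.001, 0.171, 0.985, -0.0]
contact_force: [0.0, -0.2, -0.1]
gripper_width: 0.5
```

Emit:
step_arm(
  increments=[
    [0,0,0,0,0,7,0],
    [0,0,0,0,0,14,0],
    [0,0,0,0,0,20,0],
    [0,0,0,0,0,20,0],
    [0,0,0,0,0,20,0],
    [0,0,0,0,0,20,0],
  ],
)

```text
t: 36.03
eef_pos: [0.4578, -0.0012, 0.2331]
tool_rot: [-0.0, 0.002, 1.0, -0.0]
contact_force: [1.1, 0.3, 0.0]
gripper_width: 0.5
```

```bash
python3 - <<'E'
from h import *
st()
q=bot.get_obs()["tool_rot"];print(np.degrees(np.arctan2(q[2]**2-q[1]**2,2*q[1]*q[2])))
c=cam("wrist");save(c,"w29.png");pl("lock_top","wrist",c,.0745); pl("cap1","wrist",c,.02)
try: bars(c,[(.558,-.058),(.558,.153)])
except Exception as e: print("x")
c=cam("side");save(c,"s29.png")
E
```

```text
{'t': 36.0333, 'eef_pos': [0.4578, -0.0012, 0.2331], 'tool_rot': [-0.0005, 0.0023, 1.0, -0.0002], 'contact_force': [1.0803, 0.2962, 0.0004], 'torque': [-0.0049, -0.0392, 0.0096], 'gripper_width': 0.4997}
89.73439316464685
lock_top wrist 0.55 [327.6 180. ] [0.4586 0.0017 0.0745]
cap1 wrist 0.92 [617.5 230.3] [0.5405 0.3742 0.02  ]
cap1 wrist 0.89 [446.2 243.4] [0.5581 0.1564 0.02  ]
cap1 wrist 0.85 [279.6 240. ] [ 0.5522 -0.0603  0.02  ]
(0.558, -0.058) 0.1 n 1442 mean [ 0.5548 -0.0602] ang 178.6 rect [553.2 -61.9] [59.8 51. ]
(0.558, -0.058) 0.076 n 1442 mean [ 0.5698 -0.0654] ang 178.6 rect [568.1 -67.2] [65.1 55.4]
(0.558, 0.153) 0.1 n 989 mean [0.5655 0.1502] ang 100.6 rect [567.2 150.8] [52.3 29.2]
(0.558, 0.153) 0.076 n 989 mean [0.5814 0.1634] ang 100.6 rect [583.3 164.1] [56.9 31.8]
```

View pics/w29.png

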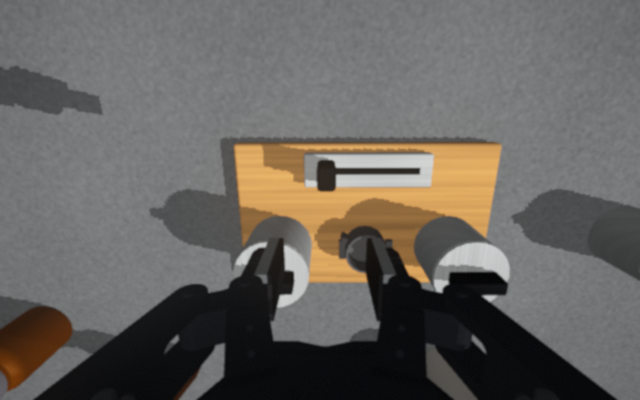

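View pics/s29.png

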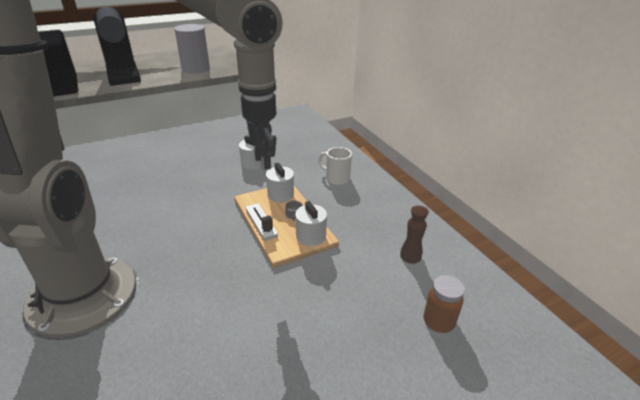

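Emit:
step_arm(
  increments=[
    [0.001,0,-0.04,0,0,0,0],
    [0.001,0,-0.08,0,0,0,0],
    [0.001,0,-0.12,0,0,0,0],
    [0.001,0,-0.15,0,0,0,0],
    [0.001,0,-0.17,0,0,0,0],
    [0.001,0,-0.184,0,0,0,0],
    [0.001,0,-0.184,0,0,0,0],
    [0.001,0,-0.184,0,0,0,0],
  ],
)

```text
t: 36.9
eef_pos: [0.459, -0.0015, 0.0494]
tool_rot: [-0.001, 0.001, 1.0, -0.0]
contact_force: [0.2, -0.9, 0.2]
gripper_width: 0.502
```

Emit:
step_arm(
  force=30,
  increments=[
    [0,0,0,0,0,0,1],
    [0,0,0,0,0,0,1],
    [0,0,0,0,0,0,1],
    [0,0,0,0,0,0,1],
    [0,0,0,0,0,0,1],
  ],
)

```text
t: 37.32
eef_pos: [0.4602, -0.001, 0.0508]
tool_rot: [0.001, 0.001, 1.0, 0.0]
contact_force: [-0.4, -0.0, 7.2]
gripper_width: 0.228
```

Emit:
step_arm(
  increments=[
    [0,0.012,0,0,0,0,1],
    [0,0.024,0,0,0,0,1],
    [0,0.036,0,0,0,0,1],
    [0,0.048,0,0,0,0,1],
    [0,0.06,0,0,0,0,1],
    [0,0.072,0,0,0,0,1],
    [0,0.084,0,0,0,0,1],
    [0,0.092,0,0,0,0,1],
    [0,0.096,0,0,0,0,1],
    [0,0.096,0,0,0,0,1],
  ],
)

```text
t: 38.15
eef_pos: [0.4605, 0.0963, 0.0508]
tool_rot: [0.001, 0.0, 1.0, 0.001]
contact_force: [-0.0, 1.8, 5.3]
gripper_width: 0.232
```

Emit:
step_arm(
  increments=[
    [0,0.003,0,0,0,0,1],
    [0,0.006,0,0,0,0,1],
    [0,0.009,0,0,0,0,1],
    [0,0.009,0,0,0,0,1],
  ],
)

```text
t: 38.48
eef_pos: [0.4605, 0.0993, 0.0508]
tool_rot: [0.002, 0.003, 1.0, -0.002]
contact_force: [0.5, -14.8, 7.1]
gripper_width: 0.225
```

```bash
python3 - <<'E'
from h import *
st()
E
```

```text
{'t': 38.4833, 'eef_pos': [0.4605, 0.0993, 0.0508], 'tool_rot': [0.0018, 0.0025, 1.0, -0.0023], 'contact_force': [0.5169, -14.7685, 7.1075], 'torque': [-3.1777, -0.0929, 0.1161], 'gripper_width': 0.2255}
```

Emit:
step_arm(
  increments=[
    [0,-0.003,0,0,0,0,1],
    [0,-0.004,0,0,0,0,0.2],
    [0,-0.005,0,0,0,0,0],
    [0,-0.005,0,0,0,0,0],
    [0,-0.005,0,0,0,0,0],
    [0,-0.005,0.04,0,0,0,0],
    [0,-0.005,0.08,0,0,0,0],
    [0,-0.005,0.12,0,0,0,0],
    [0,-0.005,0.16,0,0,0,0],
    [0,-0.005,0.16,0,0,0,0],
  ],
)

```text
t: 39.32
eef_pos: [0.4631, 0.0998, 0.2156]
tool_rot: [0.004, 0.001, 1.0, 0.003]
contact_force: [1.3, -0.5, 0.1]
gripper_width: 0.501
```

Emit:
step_arm(
  increments=[
    [0,-0.1,0.1,0,0,0,0],
    [0,-0.1,0.1,0,0,0,0],
    [0,-0.1,0.1,0,0,0,0],
    [0,-0.1,0.1,0,0,0,0],
    [0,-0.1,0.1,0,0,0,0],
    [0,-0.1,0.1,0,0,0,0],
  ],
)

```text
t: 39.82
eef_pos: [0.4593, -0.0008, 0.3099]
tool_rot: [0.0, 0.001, 1.0, 0.001]
contact_force: [-0.0, 0.4, -1.4]
gripper_width: 0.496
```

```bash
python3 - <<'E'
from h import *
st()
c=cam("wrist");save(c,"w30.png");pl("lock_top","wrist",c,.0745); pl("cap1","wrist",c,.02)
c=cam("top");save(c,"t30.png")
c=cam("side");save(c,"s30.png")
cv2.imwrite("pics/s30z.png",cv2.resize(cv2.cvtColor(c["color"],cv2.COLOR_RGB2BGR)[140:280,210:370],None,fx=4,fy=4,interpolation=cv2.INTER_CUBIC))
E
```

```text
{'t': 39.8167, 'eef_pos': [0.4593, -0.0008, 0.3099], 'tool_rot': [0.0005, 0.0009, 1.0, 0.0014], 'contact_force': [-0.0314, 0.3767, -1.3596], 'torque': [0.0791, -0.0275, -0.0463], 'gripper_width': 0.4962}
lock_top wrist 0.64 [400.4 160.9] [0.4552 0.096  0.0745]
cap1 wrist 0.97 [287.5 219.8] [ 0.5571 -0.0577  0.02  ]
cap1 wrist 0.9 [572.7 211.7] [0.545  0.3808 0.02  ]
cap1 wrist 0.86 [425.7 217.9] [0.5546 0.1558 0.02  ]
```

View pics/w30.png

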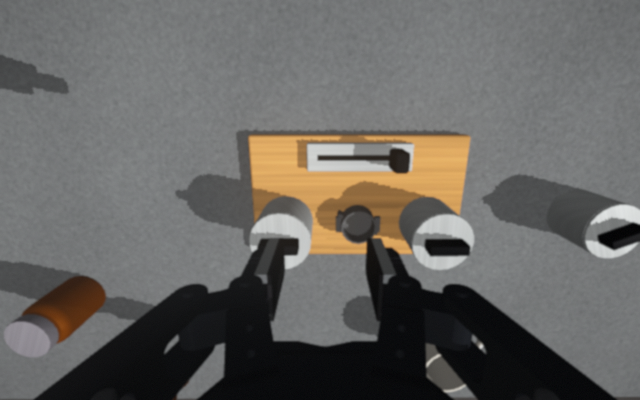

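View pics/t30.png

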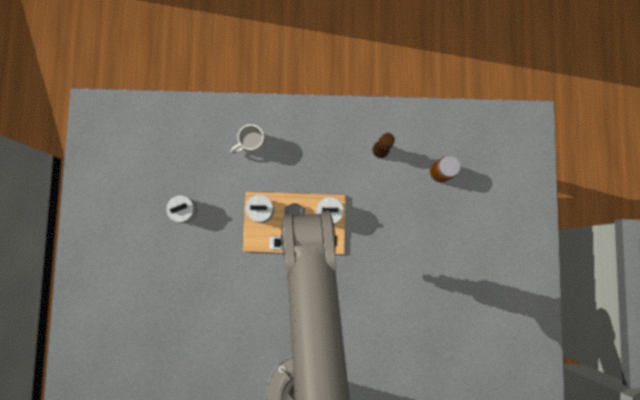

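View pics/s30z.png

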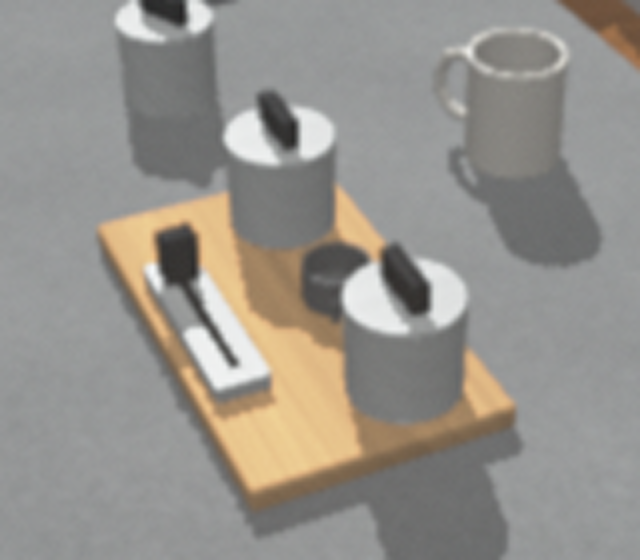

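Emit:
step_arm(
  increments=[
    [0,0.1,-0.14,0,0,0,0],
    [0,0.1,-0.14,0,0,0,0],
    [0,0.1,-0.14,0,0,0,0],
    [0,0.1,-0.14,0,0,0,0],
    [0,0.1,-0.14,0,0,0,0],
    [0,0.1,-0.14,0,0,0,0],
    [0,0.1,-0.14,0,0,0,0],
  ],
)

```text
t: 40.65
eef_pos: [0.4593, 0.0981, 0.1695]
tool_rot: [-0.0, 0.001, 1.0, -0.001]
contact_force: [-0.1, -0.9, 0.6]
gripper_width: 0.502
```

```bash
python3 - <<'E'
from h import *
st()
c=cam("wrist");save(c,"w31.png");pl("lock_top","wrist",c,.0745)
print(proj(c,[.459,.0993,.0745]),proj(c,[.459,.0893,.0745]),proj(c,[.459,.1093,.0745]))
cv2.imwrite("pics/w31z.png",cv2.resize(cv2.cvtColor(c["color"],cv2.COLOR_RGB2BGR)[130:260,200:420],None,fx=3.5,fy=3.5,interpolation=cv2.INTER_CUBIC))
E
```

```text
{'t': 40.65, 'eef_pos': [0.4593, 0.0981, 0.1695], 'tool_rot': [-0.0003, 0.0008, 1.0, -0.0011], 'contact_force': [-0.104, -0.8861, 0.5636], 'torque': [-0.0941, 0.0134, -0.0157], 'gripper_width': 0.5016}
lock_top wrist 0.81 [325.1 197.3] [0.4588 0.0982 0.0745]
[326.44796603 197.5313295 ] [314.36590913 197.54383159] [338.53215854 197.51882519]
```

View pics/w31z.png

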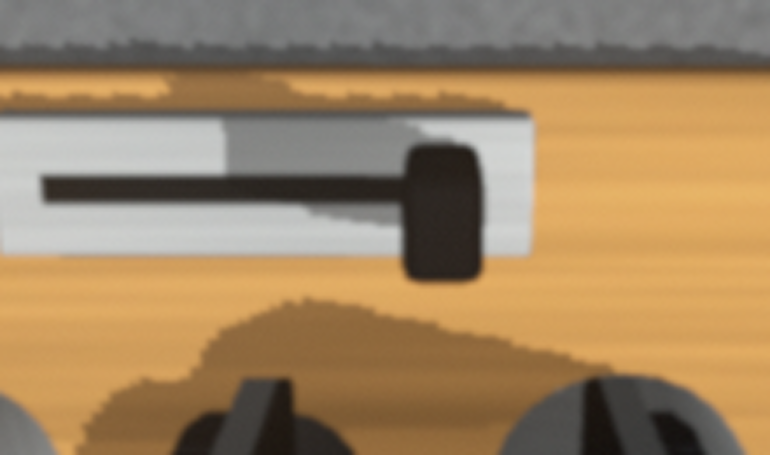

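Emit:
step_arm(
  increments=[
    [0,0,0.08,0,0,0,0],
    [0,0,0.12,0,0,0,0],
    [0,0,0.12,0,0,0,0],
    [0,0,0.12,0,0,0,0],
    [0,0,0.12,0,0,0,0],
  ],
)

```text
t: 41.17
eef_pos: [0.4609, 0.0987, 0.2923]
tool_rot: [0.002, 0.001, 1.0, 0.003]
contact_force: [-0.3, 0.9, 0.1]
gripper_width: 0.497
```

```bash
python3 - <<'E'
from h import *
st(); print(bot.hand_in())
E
```

```text
{'t': 41.1667, 'eef_pos': [0.4609, 0.0987, 0.2923], 'tool_rot': [0.0021, 0.0011, 1.0, 0.0034], 'contact_force': [-0.3277, 0.899, 0.1031], 'torque': [-0.0349, 0.037, -0.0051], 'gripper_width': 0.4969}
the job is handed in; nothing more can be done
None
```

The rack is packed and locked, and I handed the job in at 41 s. There were two tins, so cup 2 stays open and the third cap is spare. The order was:
1. I slid the knob to its right end stop (18 N felt there).
2. I stood the two tins in cups 3 and 1.
3. I lowered a cap over each, first cup 1 and then cup 3, and turned it about 75° clockwise.
4. I slid the knob to its left end stop (15 N felt there).

**Last checks:**
- **Caps:** both met the deck with the gripper at the same height (TCP 0.104 m). The side view shows both rims on the board and both bars along the row. After the turn the gripper was within about 0.5° of that line for each cap.
- **Knob:** after release it appears at y = 0.099 m. That agrees with where it stopped and is about 0.100 m from the right end.
- **Mug, mill and jar:** never touched.

**What disagreed:**
- The second tin rubbed the wall of cup 1 at about 5 N. I shifted it about 4 mm, and it then went in freely.
- My automatic bar-angle measurement failed in some views where the fingers hid the bar. For the cap on cup 1 I relied on the pictures and the gripper's own angle.
- The network's estimate of the final knob position varied by about 3 mm between views. The closest view agreed best.

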